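# Put the tape measure away and latch its keeper

### The arm

A 7-joint arm with a two-finger parallel gripper is mounted at the origin on the work surface. World frame = base frame: x ahead of the robot, y to its left, z up, the work surface at z = 0. Lengths are in m, angles in rad, forces in N, time in s.
With the tool pointing down it reaches from about 0.35 to 0.9 m from the base axis. Payload 8.1 kg.
Tool frame: the origin (TCP) lies at the very end of the fingers, on their centre line; the grasp point (between the pads) lies 19 mm behind it (env.pinch_z is the distance from the TCP to the grasp point, in m); z points along the fingers, y is the line along which they close (so a half turn about z gives the same grasp; the last joint's range is limited). The gripper opens to 85 mm and grips with 20 to 120 N. Pads are 22 mm wide; open, the fingers measure 114 mm over their backs; the gripper's body (76 mm by 85 mm) begins 54 mm behind the grasp point. The pads swing forward as they close: fully open they stand 13 mm farther back than shut.
Start: joints at [-1.39, 0.434, 0.025, 1.573, -0.012, 1.134, -0.075], TCP at [0.175, 0.6, 0.231] pointing down, gripper open.
Joint ranges: [-2.62, 2.62], [-0.44, 2.09], [-1.27, 1.32], [0.08, 2.57], [-1.32, 4.46], [0.12, 2], [-2.74, 2.74]. Speed limits (rad/s): [2.22, 2.22, 3.01, 3.01, 3.14, 3.14, 3.14].

### API

Orientations are given as a unit quaternion [x, y, z, w].
In Python, from station import env gives the robot as it stands.
- The arm moves only by the tool servo_tool, never from a script. Its argument "targets" is a list of rows, each an object of numbers: "dx", "dy", "dz": the shift along the tool's x, y, z normalised to -1 to 1, where 1 is 50 mm; "rx", "ry", "rz": the turn, a rotation vector about the tool's x, y, z normalised to -1 to 1, where 1 is 0.12 rad; "gripper": the opening, from -1 (shut) to 1 (fully open). A call has 1 to 5 rows; each row shifts and turns the commanded pose from where the row before left it, along the tool's axes as they then stand; what a row does not reach is not made up. A row lasts 1/10 s, in which the tool goes at most 50 mm and 8.59 degrees, less where a joint would pass 70% of its speed; a pose out of reach is approached as far as the arm can. A call with a number of a shift or a turn outside -1 to 1 is refused whole. A call with a gripper value outside its range is refused whole. The fingers move at their own pace and stop on an object; "grip_force" is the grip in N (left out, the last holds). Time passes only in rows, so rows that do not move let the fingers close. It gives the time, the measured TCP pose, the force, the opening and the grip force at its end, in the units of the state.
- env.state(): the state, without advancing time (a new reading comes with each control period).
- env.camera(name): name is "scene" or "side" or "wrist"; returns the picture (384x512x3 uint8, blue, green, red); there is no depth.
- env.camera_info(name): a dict with "mtx" (3x3 intrinsics, pixels), "D" ([k1, k2, p1, p2, k3] as OpenCV has them; the pictures are not rectified), "camera_from_world" (4x4, takes a point from world to camera coordinates); the wrist camera has in their place "T_tool_cam" (4x4, takes a point from camera to tool coordinates, whose origin is the TCP and whose axes are the flange's). Camera axes: x right, y up, looking along -z (the intrinsics and any distortion apply to the point x, -y, -z); pixel columns grow to the right and rows downward; lengths in m; the calibration is good to about 2 mm. A picture is of the moment at which its call begins: read the wrist's pose just before it. camera_info takes no time and is no camera call.
- env.close_job(): hands the job in; it is judged then, once.
The state is a dict: "time": time; "joint_positions": joint angles; "qvel": joint speeds; "joint_torque": joint torques, N m; "position": TCP position; "ee_rot": TCP orientation; "force": force on the tool from outside, world axes, zero at the start; "wrist_torque": the same for the moment, N m; "grip_width": finger opening in m; "finger_force": force on a finger pad.
Only numpy, scipy, OpenCV 4.12 (cv2) and the standard library are available. Lean on these libraries where they do the work, as an engineer would, in place of code of your own. Each camera call takes 0.05 s, during which the arm holds its last target. There are 200 camera calls.

### The job

Put the red tape measure away in the caddy bay that has the red felt mat: stand it fully home on the bay floor between the two posts and let go (set it down, do not drop it), then swing that bay's steel keeper bar over it and down until the bar rests fully home in its catch fork. Leave the other bay's keeper open and leave the bottle, the jar and the cardboard box where they stand.

Things in the scene. Friction and masses are not known exactly. Their poses are not given: they have to be found in the camera images.
- tape: Red tape measure, a block 60 (x) by 32 (y) by 56 (z) mm, 0.18 kg, upright; discs on its flat sides (y faces). Origin: centre of its underside. Either end may lead. In the dock only its ends can be gripped (60 mm apart), in a caddy bay only its flat sides (32 mm apart): stand it on the bench in between and take it again the other way.
- dock: Fixed plywood dock, base 80 by 74 by 8 mm, tape standing on it with its x along the dock's x. Cheeks 40 mm long (x) at y = +-18 to +-30 mm rise to z = 65 mm, about flush with the tape's top; the tape's ends stick out 10 mm beyond them. Lips at x = +-33 to +-38 mm rise to z = 16 mm. Origin: centre of the underside.
- caddy: Fixed light-wood caddy, base 190 (x) by 240 (y) by 12 mm, with two like bays at y = +66 mm (left) and y = -66 mm (right), each between a hinge post on the far side (+x, away from the robot) and a catch post with a steel fork on the near side. Origin: centre of the underside.
- bay_left (a point): Centre of the left bay's floor (z = 12 mm), axes as the caddy's; the seated tape's origin lies here, its x along the caddy's x. Seen from here the posts (34 mm wide) stand at x = 33 to 57 and -33 to -57 mm, 65 mm high, their mouth flaring above z = 40 mm to x = +-42; ears to z = 80; fork prongs x = -50, y = +-12 mm, to z = 83; side rails from y = +-19 mm, to z = 23. Heights are above the bench.
- bay_right (a point): The same for the right bay.
- mat_red: Thin red felt mat, 66 by 100 mm, lying in one of the two bays (either one). Origin at its centre, underside.
- mat_blue: Thin blue felt mat of the same size, lying in the other bay.
- keeper_left (a joint): Left bay's keeper: a steel bar 14 mm wide and 7 mm thick, on a stiff hinge about the caddy's y at hinge_left, with a black cross knob at its tip. 0 = closed: the bar lies level over the bay, pointing to the caddy's -x, in the fork; 1.57 = upright; larger = leaning back to +x. Angle in rad; it stays where it is left.
- keeper_right (a joint): The same for the right bay's keeper.
- knob_left (a point): Centre of the left keeper's knob, a black roller 16 mm in diameter and 30 mm long along the caddy's y, 127 mm from the hinge; it can be pinched across its ends, or pushed.
- knob_right (a point): The same for the right keeper's knob.
- hinge_left (a point): Hinge axis of the left keeper, 52 mm to +x of the bay centre and 72 mm above the bench, axes as the caddy's.
- hinge_right (a point): The same for the right keeper.
- glue_bottle: Bystander: yellow glue bottle with a white nozzle, 48 mm in diameter, 150 mm tall. Origin at the centre of its underside.
- jar: Bystander: small amber jar with a steel cap, 44 mm in diameter, 48 mm tall. Origin at the centre of its underside.
- hanger_box: Bystander: cardboard box 100 by 70 by 35 mm. Origin at the centre of its underside.

How it is judged:
On the way, in this order (a step that is already met when the one before it is completed fails the run):
1. the tape stands released and fully home in the bay with the red mat, its keeper still open (((horizontal distance between mat_red and bay_left below 0.03 m and x of tape in the frame of bay_left between -0.006 and 0.006 m and y of tape in the frame of bay_left between -0.006 and 0.006 m and z of tape in the frame of bay_left between -0.005 and 0.005 m and angle between tape's own z axis and vertical below 0.1 rad and angle between the x axis of tape and the x axis of bay_left, either way round below 0.15 rad and value of joint keeper_left above 0.8 rad and contact force between the fingers and tape below 0.3 N) or (horizontal distance between mat_red and bay_right below 0.03 m and x of tape in the frame of bay_right between -0.006 and 0.006 m and y of tape in the frame of bay_right between -0.006 and 0.006 m and z of tape in the frame of bay_right between -0.005 and 0.005 m and angle between tape's own z axis and vertical below 0.1 rad and angle between the x axis of tape and the x axis of bay_right, either way round below 0.15 rad and value of joint keeper_right above 0.8 rad and contact force between the fingers and tape below 0.3 N))), for 0.2 s.
2. that bay's keeper is closed over the tape (((horizontal distance between mat_red and bay_left below 0.03 m and x of tape in the frame of bay_left between -0.006 and 0.006 m and y of tape in the frame of bay_left between -0.006 and 0.006 m and z of tape in the frame of bay_left between -0.005 and 0.005 m and angle between tape's own z axis and vertical below 0.1 rad and angle between the x axis of tape and the x axis of bay_left, either way round below 0.15 rad and value of joint keeper_left below 0.06 rad) or (horizontal distance between mat_red and bay_right below 0.03 m and x of tape in the frame of bay_right between -0.006 and 0.006 m and y of tape in the frame of bay_right between -0.006 and 0.006 m and z of tape in the frame of bay_right between -0.005 and 0.005 m and angle between tape's own z axis and vertical below 0.1 rad and angle between the x axis of tape and the x axis of bay_right, either way round below 0.15 rad and value of joint keeper_right below 0.06 rad))), for 0.2 s.
At the end, for the whole second after the job is handed in: Tape at rest in the red-mat bay: origin within 6 mm of the floor centre in x and y, 5 mm in height, upright within 0.1 rad, length along the bay within 0.15 rad; that keeper closed (below 0.06 rad), the other still open (above 1.2 rad) (((horizontal distance between mat_red and bay_left below 0.03 m and x of tape in the frame of bay_left between -0.006 and 0.006 m and y of tape in the frame of bay_left between -0.006 and 0.006 m and z of tape in the frame of bay_left between -0.005 and 0.005 m and angle between tape's own z axis and vertical below 0.1 rad and angle between the x axis of tape and the x axis of bay_left, either way round below 0.15 rad and value of joint keeper_left below 0.06 rad and value of joint keeper_right above 1.2 rad and linear speed of tape below 0.02 m/s) or (horizontal distance between mat_red and bay_right below 0.03 m and x of tape in the frame of bay_right between -0.006 and 0.006 m and y of tape in the frame of bay_right between -0.006 and 0.006 m and z of tape in the frame of bay_right between -0.005 and 0.005 m and angle between tape's own z axis and vertical below 0.1 rad and angle between the x axis of tape and the x axis of bay_right, either way round below 0.15 rad and value of joint keeper_right below 0.06 rad and value of joint keeper_left above 1.2 rad and linear speed of tape below 0.02 m/s))); the robot touches nothing.
It fails at once if the tape is dropped (moves faster than 0.7 m/s with no finger on it) (linear speed of tape above 0.7 m/s and contact force between the fingers and tape below 0.1 N).
It fails at once if the glue bottle, the jar or the cardboard box is moved by more than 30 mm or tipped (distance of any of glue_bottle, jar, hanger_box from where it was at the start of the episode above 0.03 m or angle between any of glue_bottle, jar, hanger_box's own z axis and vertical above 0.5 rad).
It fails at once if the other bay's keeper is swung closed (below 0.5 rad) ((horizontal distance between mat_red and bay_left below 0.03 m and value of joint keeper_right below 0.5 rad) or (horizontal distance between mat_red and bay_right below 0.03 m and value of joint keeper_left below 0.5 rad)).
It also fails if it takes over 69 s, if anything falls off the work surface, if the arm or the gripper's body presses on something with over 40 N, if the wrist force passes 120 N, or if a joint passes its speed limit or range.

## Working session

There is one attempt and no reset: what is moved stays moved. The work goes in short steps, Python scripts to look and compute and a tool call to move; the robot and the scene stay as the last step left them, time stands still between calls to the robot, and variables do not carry over. Pictures are saved under pics/ and viewed, at most 10 in all, crops included, and the job is handed in when it is done.

Besides the shell and the picture viewer there is one more tool, called after ">>>" in YAML: its name, and indented under it one key for each argument. servo_tool: Moves the arm, as the interface text tells. Scaled input: -1 to 1 covers 50 mm each way for a shift and 0.12 rad each way for a turn. Its arguments: {"type":"object","properties":{"targets":{"type":"array"},"grip_force":{"type":"number"}},"required":["targets"]}

```bash
mkdir -p pics; ls; python3 - <<'E'
from station import env
import cv2,numpy as np
s=env.state(); print({k:np.round(v,3).tolist() for k,v in s.items()}, env.pinch_z)
for n in("scene","side"):
    im=env.camera(n); cv2.imwrite(f"pics/{n}0.png",cv2.resize(im,(800,600),interpolation=cv2.INTER_CUBIC)); cv2.imwrite(f"{n}_raw.png",im)
    i=env.camera_info(n); print(n,{k:np.round(v,4).tolist() for k,v in i.items()})
print(env.camera_info("wrist"))
E
```

```text
pics
{'time': 0.0, 'joint_positions': [-1.39, 0.435, 0.025, 1.574, -0.012, 1.134, -0.075], 'qvel': [-0.001, 0.001, -0.0, 0.001, 0.002, -0.0, 0.002], 'joint_torque': [-0.0, -67.048, 1.026, -31.621, 0.016, 0.013, -0.0], 'position': [0.175, 0.6, 0.231], 'ee_rot': [0.141, 0.99, -0.001, -0.0], 'force': [-0.389, 0.847, 0.242], 'wrist_torque': [0.01, -0.03, 0.016], 'finger_force': 0.0, 'grip_width': 0.085} 0.0187
scene {'mtx': [[497.763, 0.0, 262.7962], [0.0, 497.763, 188.3534], [0.0, 0.0, 1.0]], 'D': [-0.0498, 0.0, 0.0, 0.0, 0.0], 'camera_from_world': [[0.8612, 0.5079, -0.0172, -0.5452], [-0.4096, 0.7138, 0.5681, 0.1404], [0.3008, -0.4822, 0.8228, -1.6765], [0.0, 0.0, 0.0, 1.0]]}
side {'mtx': [[450.4827, 0.0, 252.9383], [0.0, 450.4827, 198.1332], [0.0, 0.0, 1.0]], 'D': [-0.107, 0.0, 0.0, 0.0, 0.0], 'camera_from_world': [[0.7378, -0.675, 0.0076, -0.409], [0.4383, 0.4875, 0.7551, -0.3571], [-0.5134, -0.5538, 0.6556, -0.9066], [0.0, 0.0, 0.0, 1.0]]}
{'mtx': array([[265.68015272,   0.        , 256.88400031],
       [  0.        , 265.68015272, 189.59133106],
       [  0.        ,   0.        ,   1.        ]]), 'D': array([-0.02526876,  0.        ,  0.        ,  0.        ,  0.        ]), 'T_tool_cam': array([[-5.79750198e-04,  9.62496377e-01,  2.71293916e-01,
         6.83847904e-02],
       [ 9.99999823e-01,  5.94789922e-04,  2.67862650e-05,
        -7.59030914e-04],
       [-1.35581204e-04,  2.71293884e-01, -9.62496551e-01,
        -1.42737241e-01],
       [ 0.00000000e+00,  0.00000000e+00,  0.00000000e+00,
         1.00000000e+00]])}
```

View pics/scene0.png

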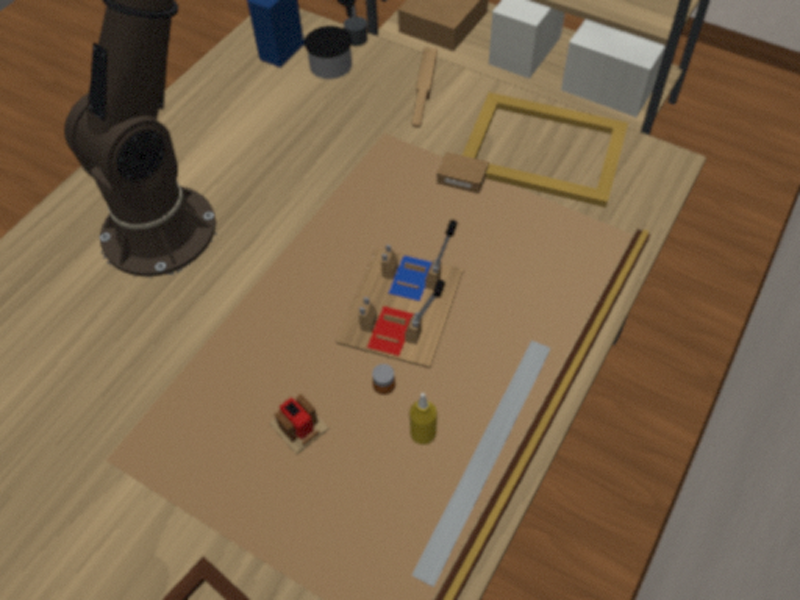

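View pics/side0.png

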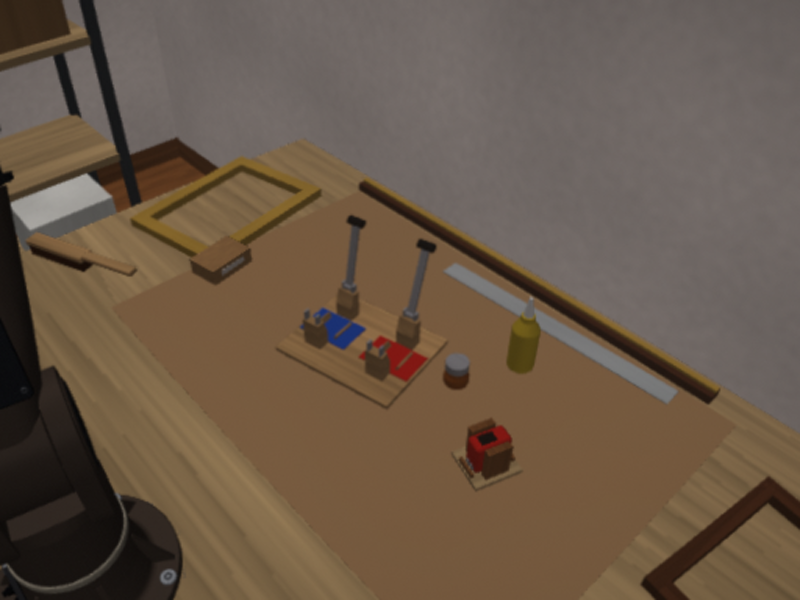

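```bash
cat > h.py <<'E'
import numpy as np,cv2
from scipy.spatial.transform import Rotation as R
from station import env
def Tcw(n,st=None):
    i=env.camera_info(n)
    if n!="wrist": return i["mtx"],i["D"],np.array(i["camera_from_world"])
    st=st or env.state(); T=np.eye(4);T[:3,:3]=R.from_quat(st["ee_rot"]).as_matrix();T[:3,3]=st["position"]
    return i["mtx"],i["D"],np.linalg.inv(T@i["T_tool_cam"])
def proj(c,P):
    K,D,T=c; P=np.atleast_2d(P)@T[:3,:3].T+T[:3,3]; P=P*[1,-1,-1]
    return cv2.projectPoints(P.reshape(-1,1,3),np.zeros(3),np.zeros(3),np.array(K),np.array(D))[0].reshape(-1,2)
def ray(c,uv,z):
    K,D,T=c; p=cv2.undistortPoints(np.array(uv,float).reshape(-1,1,2),np.array(K),np.array(D)).reshape(-1,2)
    d=np.c_[p[:,0],-p[:,1],-np.ones(len(p))]@T[:3,:3]; o=-T[:3,:3].T@T[:3,3]
    return o+d*((z-o[2])/d[:,2])[:,None]
E
python3 - <<'E'
from h import *
S=Tcw("scene");Q=Tcw("side");f=.64
def show(n,c,pts,z): print(n,np.round(ray(c,np.array(pts)*f,z)[:,:2],3).tolist())
show("caddy scene",S,[(338,343),(432,366),(463,265)],.012)
show("caddy side",Q,[(276,347),(387,407),(448,342)],.012)
show("dock scene",S,[(272,424),(297,449),(327,428)],.008)
show("dock side",Q,[(452,455),(478,488),(521,468)],.008)
show("tape top scene",S,[(295,408)],.064); show("tape top side",Q,[(489,440)],.064)
show("bottle base",S,[(423,432)],0);show("jar base",S,[(384,384)],0)
show("box",S,[(462,180)],0.02);show("bottle side",Q,[(521,362)],0);show("jar side",Q,[(456,380)],0)
show("box side",Q,[(221,260)],.02)
E
```

```text
caddy scene [[0.501, -0.05], [0.682, -0.004], [0.62, 0.234]]
caddy side [[0.44, 0.184], [0.492, -0.048], [0.673, -0.008]]
dock scene [[0.49, -0.25], [0.557, -0.267], [0.581, -0.207]]
dock side [[0.503, -0.183], [0.488, -0.25], [0.562, -0.27]]
tape top scene [[0.53, -0.222]]
tape top side [[0.529, -0.228]]
bottle base [[0.732, -0.124]]
jar base [[0.62, -0.076]]
box [[0.51, 0.434]]
bottle side [[0.741, -0.121]]
jar side [[0.626, -0.074]]
box side [[0.499, 0.457]]
```

>>> servo_tool:
  targets:
    - {"dx":-0.3,"dy":-0.3,"dz":-0.4,"gripper":1}
    - {"dx":-0.6,"dy":-0.6,"dz":-0.4,"gripper":1}
    - {"dx":-0.65,"dy":-0.6,"dz":-0.4,"gripper":1}
    - {"dx":-0.65,"dy":-0.6,"dz":-0.4,"gripper":1}
    - {"dx":-0.65,"dy":-0.6,"dz":-0.4,"gripper":1}

```text
$.targets[0]: bad value
```

>>> servo_tool:
  targets:
    - {"dx":-0.65,"dy":-0.6,"gripper":1}
    - {"dx":-0.65,"dy":-0.6,"gripper":1}
    - {"dx":-0.65,"dy":-0.6,"gripper":1}
    - {"dx":-0.65,"dy":-0.6,"gripper":1}
    - {"dx":-0.65,"dy":-0.6,"gripper":1}

```text
$.targets[0]: bad value
```

>>> servo_tool:
  targets:
    - {"dx":-0.65,"dy":-0.6,"gripper":1}
    - {"dx":-0.65,"dy":-0.6,"gripper":1}
    - {"dx":-0.6,"dy":-0.6,"gripper":1}
    - {"dx":-0.3,"dy":-0.2,"gripper":1}
    - {"dx":0,"dy":0,"gripper":1}

```text
$.targets[0]: bad value
```

```bash
python3 - <<'E'
from h import *
import json
s=env.state(); c=Tcw("wrist",s); im=env.camera("wrist"); cv2.imwrite("w1.png",im); cv2.imwrite("pics/w1.png",cv2.resize(im,(800,600),interpolation=cv2.INTER_CUBIC))
json.dump({k:np.array(v).tolist() for k,v in s.items()},open("w1.json","w"))
print(s["time"],s["position"],s["ee_rot"],np.round(s["joint_positions"],2))
E
```

```text
0.1 [0.17492991 0.59955802 0.23061849] [ 1.41460550e-01  9.89943642e-01 -7.05180918e-04 -3.81751196e-05] [-1.39  0.44  0.02  1.57 -0.01  1.13 -0.08]
```

View pics/w1.png

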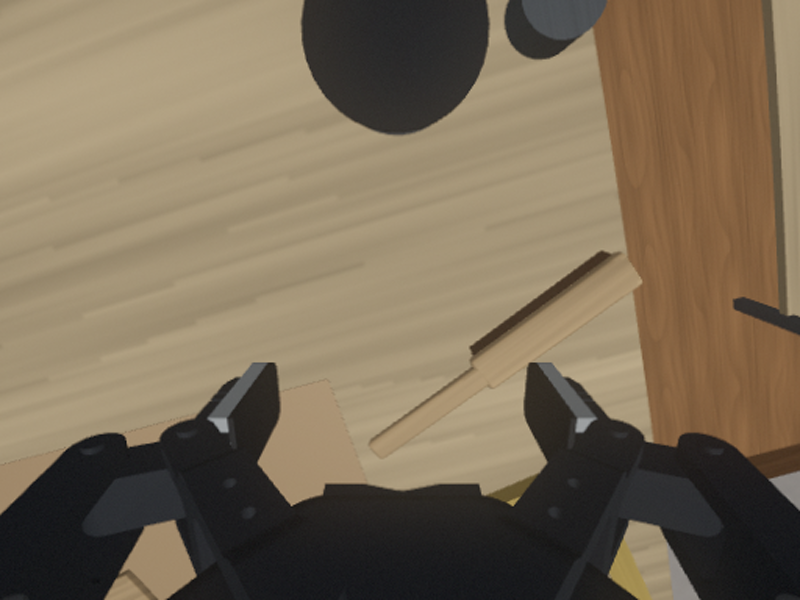

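>>> servo_tool:
  targets:
    - {"dx":-0.3,"dy":-0.2,"dz":-0.5,"rx":0,"ry":0,"rz":0,"gripper":1}
    - {"dx":-0.7,"dy":-0.5,"dz":-0.5,"rx":0,"ry":0,"rz":0,"gripper":1}
    - {"dx":-0.8,"dy":-0.6,"dz":0,"rx":0,"ry":0,"rz":0,"gripper":1}
    - {"dx":-0.8,"dy":-0.6,"dz":0,"rx":0,"ry":0,"rz":0,"gripper":1}
    - {"dx":-0.8,"dy":-0.6,"dz":0,"rx":0,"ry":0,"rz":0,"gripper":1}

```text
time: 0.65
position: [0.304, 0.4306, 0.2813]
ee_rot: [0.141, 0.99, 0.0, 0.0]
force: [1.3, 1.3, -0.4]
grip_width: 0.0852
finger_force: 0.0
```

>>> servo_tool:
  targets:
    - {"dx":-0.8,"dy":-0.6,"dz":-0.3,"rx":0,"ry":0,"rz":0,"gripper":1}
    - {"dx":-0.8,"dy":-0.6,"dz":-0.3,"rx":0,"ry":0,"rz":0,"gripper":1}
    - {"dx":-0.8,"dy":-0.6,"dz":-0.3,"rx":0,"ry":0,"rz":0,"gripper":1}
    - {"dx":-0.8,"dy":-0.6,"dz":-0.3,"rx":0,"ry":0,"rz":0,"gripper":1}
    - {"dx":-0.8,"dy":-0.6,"dz":-0.3,"rx":0,"ry":0,"rz":0,"gripper":1}

```text
time: 1.15
position: [0.4475, 0.2389, 0.3538]
ee_rot: [0.141, 0.99, 0.0, -0.0]
force: [0.7, 1.2, 0.2]
grip_width: 0.0854
finger_force: 0.0
```

>>> servo_tool:
  targets:
    - {"dx":-0.8,"dy":-0.6,"dz":0,"rx":0,"ry":0,"rz":0,"gripper":1}
    - {"dx":-0.8,"dy":-0.6,"dz":0,"rx":0,"ry":0,"rz":0,"gripper":1}
    - {"dx":-0.8,"dy":-0.6,"dz":0,"rx":0,"ry":0,"rz":0,"gripper":1}
    - {"dx":-0.8,"dy":-0.6,"dz":0,"rx":0,"ry":0,"rz":0,"gripper":1}
    - {"dx":0,"dy":0,"dz":0,"rx":0,"ry":0,"rz":0,"gripper":1}

```text
time: 1.65
position: [0.5695, 0.0728, 0.3528]
ee_rot: [0.147, 0.989, -0.002, 0.001]
force: [0.0, -0.0, -0.2]
grip_width: 0.0855
finger_force: 0.0
```

```bash
cat >> h.py <<'E'
import json
def snap(n):
    s=env.state(); im=env.camera("wrist"); cv2.imwrite(n+".png",im); cv2.imwrite(f"pics/{n}.png",cv2.resize(im,(800,600),interpolation=cv2.INTER_CUBIC))
    json.dump({k:np.array(v).tolist() for k,v in s.items()},open(n+".json","w")); rep(s)
def rep(s=None):
    s=s or env.state(); M=R.from_quat(s["ee_rot"]).as_matrix()
    print("t",round(s["time"],2),"p",np.round(s["position"],4),"yaw_y",round(np.degrees(np.arctan2(M[1,1],M[0,1])),2),"zaxis",np.round(M[:,2],3),"q",np.round(s["joint_positions"],2),"F",np.round(s["force"],1),"w",round(s["grip_width"],4))
def to(p,yaw=None):
    s=env.state(); M=R.from_quat(s["ee_rot"]).as_matrix(); rep(s)
    d=M.T@(np.array(p)-s["position"])/.05
    if yaw is not None:
        a=np.radians(yaw); t=np.array([[-np.sin(a),np.cos(a),0],[np.cos(a),np.sin(a),0],[0,0,-1]]).T
        d2=t.T@(np.array(p)-s["position"])/.05
        print("rot units",np.round(R.from_matrix(M.T@t).as_rotvec()/.12,2),"then shift",np.round(d2,2))
    else: print("shift units",np.round(d,2))
E
python3 -c "
from h import *
snap('w2')"
```

```text
t 1.65 p [0.5695 0.0728 0.3528] yaw_y 73.15 zaxis [ 0.001 -0.004 -1.   ] q [-0.52  0.28  0.4   1.53 -0.1   1.36  1.16] F [ 0.  -0.  -0.2] w 0.0855
```

View pics/w2.png

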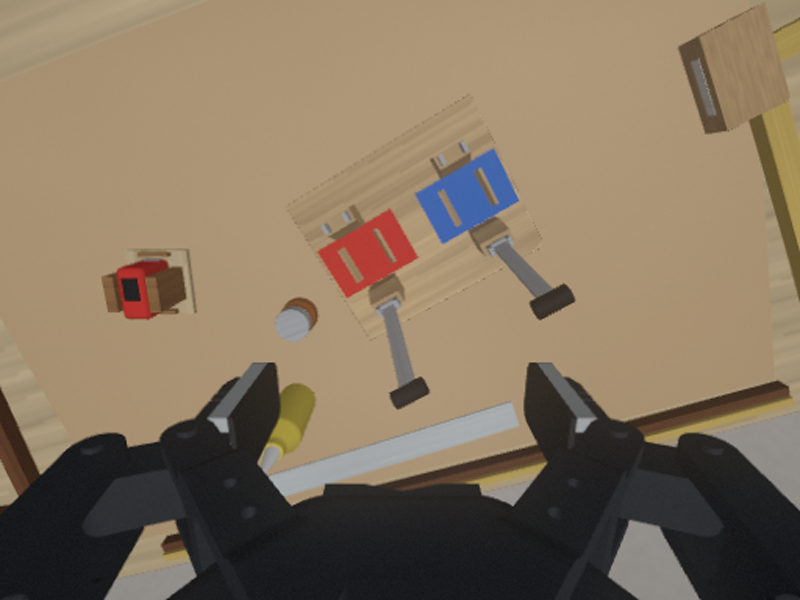

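```bash
cat >> h.py <<'E'
from scipy.optimize import least_squares
def fit(c,loc,uv,x0):
    loc=np.array(loc,float);uv=np.array(uv,float)
    def P(v):
        a=v[2];q=loc.copy();q[:,0]=v[0]+np.cos(a)*loc[:,0]-np.sin(a)*loc[:,1];q[:,1]=v[1]+np.sin(a)*loc[:,0]+np.cos(a)*loc[:,1];return q
    r=least_squares(lambda v:(proj(c,P(v))-uv).ravel(),x0,loss="soft_l1")
    print("pose",np.round(r.x,4),"res px",np.round(proj(c,P(r.x))-uv,1).tolist()); return r.x
def ld(n): return Tcw("wrist",json.load(open(n+".json")))
E
python3 - <<'E'
from h import *
c=ld("w2");f=.64
b=66
loc=[(-95,-120,12),(-95,120,12),(95,120,12),(95,-120,12),(-50,-b-12,83),(-50,-b+12,83),(-50,b-12,83),(-50,b+12,83)]
uv=[(287,206),(470,95),(541,240),(371,340),(326,229),(347,214),(440,159),(463,146)]
v=fit(c,np.array(loc)/1e3,np.array(uv)*f,[.559,.091,.235])
ca,sa=np.cos(v[2]),np.sin(v[2])
w=lambda x,y,z:(v[0]+ca*x-sa*y,v[1]+sa*x+ca*y,z)
print("bay_r",np.round(w(0,-b/1e3,.012),4))
for n,y,px in(("R",-b/1e3,(409,393)),("L",b/1e3,(552,301))):
    e=[(np.linalg.norm(proj(c,w(.052-.127*np.cos(t),y,.072+.127*np.sin(t)))[0]-np.array(px)*f),t) for t in np.linspace(1,2.8,181)]
    m=min(e);print(n,m,np.round(w(.052-.127*np.cos(m[1]),y,.072+.127*np.sin(m[1])),3))
fit(c,np.array([(-40,37,8),(-40,-37,8),(40,37,8)])/1e3,np.array([(190,250),(132,250),(196,312)])*f,[.53,-.227,-.26])
print("bottle,jar",ray(c,[np.array((297,322))*f],.048))
E
```

```text
pose [0.5581 0.0923 0.2339] res px [[-1.8, 0.2], [-0.2, -2.6], [2.9, 2.6], [-0.3, 0.2], [-0.6, 0.1], [-1.0, 1.7], [1.3, -0.3], [0.9, -0.6]]
bay_r [0.5734 0.0281 0.012 ]
R (np.float64(1.3276512039700918), np.float64(1.9099999999999997)) [0.665 0.05  0.192]
L (np.float64(0.6529615122941336), np.float64(1.7999999999999998)) [0.621 0.175 0.196]
pose [ 0.5343 -0.2215 -0.3179] res px [[0.2, -0.0], [-1.7, -0.8], [1.0, 1.1]]
bottle,jar [[ 0.61967031 -0.06907207  0.048     ]]
```

>>> servo_tool:
  targets:
    - {"dx":-0.1,"dy":-0.4,"dz":0,"rx":0,"ry":0,"rz":0.3,"gripper":1}
    - {"dx":-0.2,"dy":-0.9,"dz":0,"rx":0,"ry":0,"rz":0,"gripper":1}
    - {"dx":-0.2,"dy":-0.9,"dz":0,"rx":0,"ry":0,"rz":0,"gripper":1}
    - {"dx":-0.2,"dy":-0.9,"dz":0,"rx":0,"ry":0,"rz":0,"gripper":1}
    - {"dx":-0.2,"dy":-0.9,"dz":0,"rx":0,"ry":0,"rz":0,"gripper":1}

```text
time: 2.2
position: [0.5466, -0.124, 0.3533]
ee_rot: [0.159, 0.987, 0.0, 0.0]
force: [0.3, -0.6, 0.1]
grip_width: 0.0852
finger_force: 0.0
```

>>> servo_tool:
  targets:
    - {"dx":-0.1,"dy":-0.9,"dz":0.3,"rx":0,"ry":0,"rz":0,"gripper":1}
    - {"dx":0,"dy":-0.9,"dz":0.3,"rx":0,"ry":0,"rz":0,"gripper":1}
    - {"dx":0,"dy":-0.6,"dz":0.5,"rx":0,"ry":0,"rz":0.5,"gripper":1}
    - {"dx":0,"dy":0,"dz":0.5,"rx":0,"ry":0,"rz":1,"gripper":1}
    - {"dx":0,"dy":0,"dz":0.5,"rx":0,"ry":0,"rz":1,"gripper":1}

```text
time: 2.7
position: [0.5135, -0.2393, 0.2474]
ee_rot: [0.308, 0.951, 0.0, 0.0]
force: [0.4, 1.0, -0.1]
grip_width: 0.0853
finger_force: 0.0
```

>>> servo_tool:
  targets:
    - {"dx":0,"dy":0,"dz":0.5,"rx":0,"ry":0,"rz":1,"gripper":1}
    - {"dx":0,"dy":0,"dz":0,"rx":0,"ry":0,"rz":1,"gripper":1}
    - {"dx":0,"dy":0,"dz":0,"rx":0,"ry":0,"rz":1,"gripper":1}
    - {"dx":0,"dy":0,"dz":0,"rx":0,"ry":0,"rz":1,"gripper":1}
    - {"dx":0,"dy":0,"dz":0,"rx":0,"ry":0,"rz":1,"gripper":1}

```text
time: 3.2
position: [0.5142, -0.2377, 0.223]
ee_rot: [0.574, 0.819, 0.0, -0.0]
force: [0.6, 0.4, -0.4]
grip_width: 0.0854
finger_force: 0.0
```

>>> servo_tool:
  targets:
    - {"dx":0,"dy":0,"dz":0,"rx":0,"ry":0,"rz":1,"gripper":1}
    - {"dx":0,"dy":0,"dz":0,"rx":0,"ry":0,"rz":1,"gripper":1}
    - {"dx":0,"dy":0,"dz":0,"rx":0,"ry":0,"rz":1,"gripper":1}
    - {"dx":0,"dy":0,"dz":0,"rx":0,"ry":0,"rz":1,"gripper":1}
    - {"dx":0,"dy":0,"dz":0,"rx":0,"ry":0,"rz":1,"gripper":1}

```text
time: 3.7
position: [0.5143, -0.2376, 0.2231]
ee_rot: [0.791, 0.612, 0.0, -0.0]
force: [0.3, -0.4, 0.9]
grip_width: 0.0851
finger_force: 0.0
```

>>> servo_tool:
  targets:
    - {"dx":0,"dy":0,"dz":0,"rx":0,"ry":0,"rz":0.5,"gripper":1}
    - {"dx":0,"dy":0,"dz":0,"rx":0,"ry":0,"rz":0,"gripper":1}

```text
time: 3.9
position: [0.5144, -0.2376, 0.2229]
ee_rot: [0.807, 0.59, 0.0, -0.0]
force: [0.2, 0.4, 0.6]
grip_width: 0.0851
finger_force: 0.0
```

```bash
python3 -c "
from h import *
snap('w3')"
```

```text
t 3.9 p [ 0.5144 -0.2376  0.2229] yaw_y -17.7 zaxis [-0.     0.001 -1.   ] q [-0.29  0.44  0.89  1.78 -0.39  1.11  0.43] F [0.2 0.4 0.6] w 0.0851
```

View pics/w3.png

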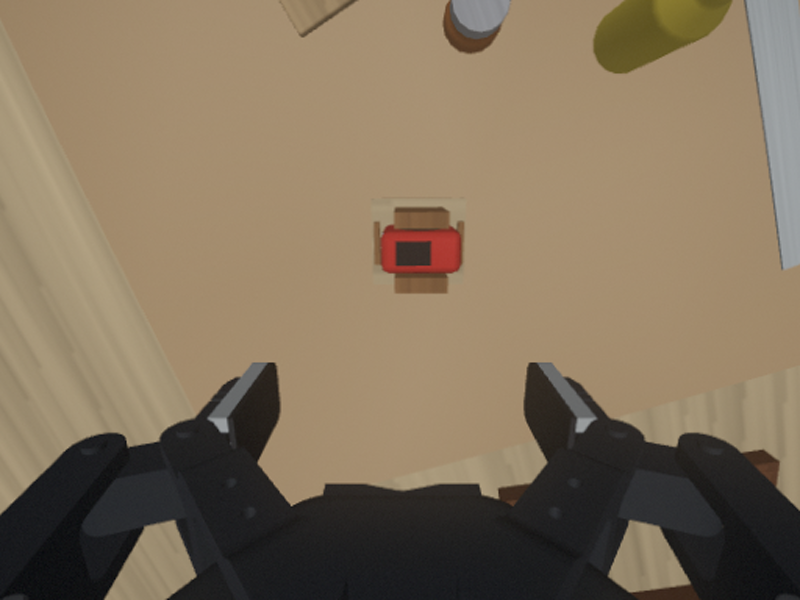

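```bash
python3 - <<'E'
from h import *
c=ld("w3");f=.64
p=ray(c,np.array([(421.5,250),(382,250),(461,250),(421.5,227),(421.5,273)])*f,.064);print(np.round(p,4), np.linalg.norm(p[1]-p[2]),np.linalg.norm(p[3]-p[4]))
v=fit(c,np.array([(-40,37,8),(40,37,8),(-40,-37+8,8)])/1e3,np.array([(372,198),(465,198),(373,281)])*f,[.53,-.227,-.31])
to([p[0][0],p[0][1],.12],np.degrees(v[2]))
E
```

```text
[[ 0.5342 -0.2248  0.064 ]
 [ 0.5066 -0.216   0.064 ]
 [ 0.5618 -0.2336  0.064 ]
 [ 0.5391 -0.2088  0.064 ]
 [ 0.5292 -0.2413  0.064 ]] 0.05787265099584493 0.03396709614147042
pose [ 0.5333 -0.2276 -0.2945] res px [[-0.8, 1.1], [0.5, 0.2], [0.2, -3.1]]
t 3.95 p [ 0.5144 -0.2378  0.223 ] yaw_y -17.58 zaxis [-0.     0.001 -1.   ] q [-0.28  0.44  0.89  1.78 -0.38  1.11  0.43] F [ 0.2  0.4 -0.6] w 0.0855
rot units [-0.  -0.  -0.1] then shift [0.36 0.3  2.06]
```

>>> servo_tool:
  targets:
    - {"dx":0.2,"dy":0.15,"dz":0.4,"rx":0,"ry":0,"rz":-0.05,"gripper":1}
    - {"dx":0.16,"dy":0.15,"dz":0.6,"rx":0,"ry":0,"rz":0,"gripper":1}
    - {"dx":0,"dy":0,"dz":0.6,"rx":0,"ry":0,"rz":0,"gripper":1}
    - {"dx":0,"dy":0,"dz":0.6,"rx":0,"ry":0,"rz":0,"gripper":1}
    - {"dx":0,"dy":0,"dz":0.5,"rx":0,"ry":0,"rz":0,"gripper":1}

```text
time: 4.45
position: [0.5338, -0.2252, 0.0866]
ee_rot: [0.805, 0.593, -0.0, -0.001]
force: [0.3, 0.6, 0.3]
grip_width: 0.0854
finger_force: 0.0
```

>>> servo_tool:
  targets:
    - {"dx":0,"dy":0,"dz":0.5,"rx":0,"ry":0,"rz":0,"gripper":1}
    - {"dx":0,"dy":0,"dz":0.4,"rx":0,"ry":0,"rz":0,"gripper":1}
    - {"dx":0,"dy":0,"dz":0.3,"rx":0,"ry":0,"rz":0,"gripper":1}
    - {"dx":0,"dy":0,"dz":0,"rx":0,"ry":0,"rz":0,"gripper":0.6}
    - {"dx":0,"dy":0,"dz":0,"rx":0,"ry":0,"rz":0,"gripper":0.45}
  grip_force: 40

```text
time: 4.95
position: [0.5343, -0.2262, 0.0286]
ee_rot: [0.806, 0.593, 0.0, 0.0]
force: [-1.5, -0.3, 0.2]
grip_width: 0.0622
finger_force: 0.5
```

>>> servo_tool:
  targets:
    - {"dx":0,"dy":0,"dz":0,"rx":0,"ry":0,"rz":0,"gripper":0.3}
    - {"dx":0,"dy":0,"dz":0,"rx":0,"ry":0,"rz":0,"gripper":0.2}
    - {"dx":0,"dy":0,"dz":0,"rx":0,"ry":0,"rz":0,"gripper":0}
    - {"dx":0,"dy":0,"dz":0,"rx":0,"ry":0,"rz":0,"gripper":0}
  grip_force: 40

```text
time: 5.35
position: [0.5347, -0.2262, 0.029]
ee_rot: [0.806, 0.592, 0.001, 0.0]
force: [-1.1, 0.6, 7.0]
grip_width: 0.0591
finger_force: 45.3
```

```bash
python3 - <<'E'
from h import *
to([.40,-.12,.12],13.4); print(env.state()["finger_force"])
E
```

```text
t 5.35 p [ 0.5347 -0.2262  0.029 ] yaw_y -17.36 zaxis [ 0.001 -0.    -1.   ] q [-0.15  0.7   0.68  1.92 -0.63  0.75  0.6 ] F [-1.1  0.6  7. ] w 0.0591
rot units [ 0.01  0.   -4.47] then shift [ 2.69 -2.13 -1.82]
45.26692450046539
```

>>> servo_tool:
  targets:
    - {"dx":0,"dy":0,"dz":-0.1,"rx":0,"ry":0,"rz":0,"gripper":0}
    - {"dx":0,"dy":0,"dz":-0.3,"rx":0,"ry":0,"rz":0,"gripper":0}
    - {"dx":0,"dy":0,"dz":-0.5,"rx":0,"ry":0,"rz":0,"gripper":0}
    - {"dx":0,"dy":0,"dz":-0.5,"rx":0,"ry":0,"rz":0,"gripper":0}
    - {"dx":0,"dy":0,"dz":-0.5,"rx":0,"ry":0,"rz":0,"gripper":0}

```text
time: 5.85
position: [0.5339, -0.2262, 0.125]
ee_rot: [0.806, 0.592, -0.0, 0.0]
force: [0.4, -0.1, -0.9]
grip_width: 0.0596
finger_force: 44.1
```

>>> servo_tool:
  targets:
    - {"dx":0,"dy":0,"dz":-0.2,"rx":0,"ry":0,"rz":-0.5,"gripper":0}
    - {"dx":0,"dy":0,"dz":0,"rx":0,"ry":0,"rz":-0.8,"gripper":0}
    - {"dx":0,"dy":0,"dz":0,"rx":0,"ry":0,"rz":-0.8,"gripper":0}
    - {"dx":0,"dy":0,"dz":0,"rx":0,"ry":0,"rz":-0.8,"gripper":0}
    - {"dx":0,"dy":0,"dz":0,"rx":0,"ry":0,"rz":-0.8,"gripper":0}

```text
time: 6.35
position: [0.534, -0.2262, 0.1342]
ee_rot: [0.654, 0.756, 0.0, 0.0]
force: [0.2, 0.0, -3.2]
grip_width: 0.0594
finger_force: 44.2
```

>>> servo_tool:
  targets:
    - {"dx":0.2,"dy":-0.15,"dz":0,"rx":0,"ry":0,"rz":-0.77,"gripper":0}
    - {"dx":0.5,"dy":-0.4,"dz":0,"rx":0,"ry":0,"rz":0,"gripper":0}
    - {"dx":0.6,"dy":-0.5,"dz":0,"rx":0,"ry":0,"rz":0,"gripper":0}
    - {"dx":0.6,"dy":-0.5,"dz":0,"rx":0,"ry":0,"rz":0,"gripper":0}
    - {"dx":0.6,"dy":-0.4,"dz":0,"rx":0,"ry":0,"rz":0,"gripper":0}

```text
time: 6.85
position: [0.4092, -0.1258, 0.1336]
ee_rot: [0.621, 0.784, 0.0, -0.0]
force: [-0.1, 0.5, -0.8]
grip_width: 0.0592
finger_force: 44.2
```

>>> servo_tool:
  targets:
    - {"dx":0.2,"dy":-0.15,"dz":0,"rx":0,"ry":0,"rz":0,"gripper":0}
    - {"dx":0,"dy":0,"dz":0.2,"rx":0,"ry":0,"rz":0,"gripper":0}
    - {"dx":0,"dy":0,"dz":0,"rx":0,"ry":0,"rz":0,"gripper":0}

```text
time: 7.15
position: [0.4022, -0.1184, 0.123]
ee_rot: [0.62, 0.785, 0.0, 0.0]
force: [0.3, -0.1, -2.6]
grip_width: 0.0594
finger_force: 44.2
```

```bash
python3 - <<'E'
from h import *
to([.40,-.12,.03],13.4); snap("w4")
E
```

```text
t 7.15 p [ 0.4022 -0.1184  0.123 ] yaw_y 13.39 zaxis [ 0.001 -0.    -1.   ] q [-0.42  0.29  0.72  2.22 -0.29  0.72  0.73] F [ 0.3 -0.1 -2.6] w 0.0594
rot units [ 0.01  0.   -0.  ] then shift [-0.02 -0.05  1.86]
t 7.15 p [ 0.4022 -0.1184  0.123 ] yaw_y 13.39 zaxis [ 0.001 -0.    -1.   ] q [-0.42  0.29  0.72  2.22 -0.29  0.72  0.73] F [ 0.3 -0.1 -2.6] w 0.0594
```

View pics/w4.png

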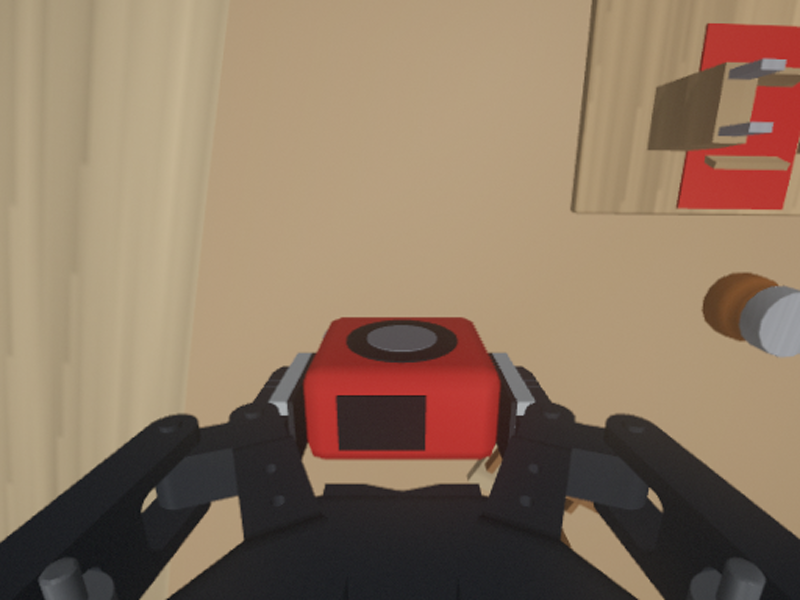

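>>> servo_tool:
  targets:
    - {"dx":0,"dy":0,"dz":0.3,"rx":0,"ry":0,"rz":0,"gripper":0}
    - {"dx":0,"dy":0,"dz":0.5,"rx":0,"ry":0,"rz":0,"gripper":0}
    - {"dx":0,"dy":0,"dz":0.5,"rx":0,"ry":0,"rz":0,"gripper":0}
    - {"dx":0,"dy":0,"dz":0.4,"rx":0,"ry":0,"rz":0,"gripper":0}
    - {"dx":0,"dy":0,"dz":0.2,"rx":0,"ry":0,"rz":0,"gripper":0}

```text
time: 7.7
position: [0.4019, -0.1193, 0.0267]
ee_rot: [0.621, 0.784, -0.001, -0.0]
force: [0.5, 0.2, -2.0]
grip_width: 0.0595
finger_force: 44.2
```

>>> servo_tool:
  targets:
    - {"dx":0,"dy":0,"dz":0.04,"rx":0,"ry":0,"rz":0,"gripper":0}
    - {"dx":0,"dy":0,"dz":0.04,"rx":0,"ry":0,"rz":0,"gripper":0}
    - {"dx":0,"dy":0,"dz":0,"rx":0,"ry":0,"rz":0,"gripper":0}

```text
time: 8.0
position: [0.4023, -0.1185, 0.0246]
ee_rot: [0.62, 0.785, 0.0, 0.0]
force: [0.8, -0.9, -1.6]
grip_width: 0.0596
finger_force: 44.2
```

>>> servo_tool:
  targets:
    - {"dx":0,"dy":0,"dz":0.04,"rx":0,"ry":0,"rz":0,"gripper":0}
    - {"dx":0,"dy":0,"dz":0,"rx":0,"ry":0,"rz":0,"gripper":0}

```text
time: 8.2
position: [0.402, -0.1181, 0.0225]
ee_rot: [0.62, 0.785, 0.0, 0.0]
force: [-0.1, 0.6, -2.3]
grip_width: 0.0593
finger_force: 44.2
```

>>> servo_tool:
  targets:
    - {"dx":0,"dy":0,"dz":0.02,"rx":0,"ry":0,"rz":0,"gripper":0}
    - {"dx":0,"dy":0,"dz":0,"rx":0,"ry":0,"rz":0,"gripper":0}

```text
time: 8.4
position: [0.4017, -0.1181, 0.0212]
ee_rot: [0.62, 0.785, 0.0, 0.0]
force: [0.0, -1.1, -2.1]
grip_width: 0.0594
finger_force: 44.2
```

>>> servo_tool:
  targets:
    - {"dx":0,"dy":0,"dz":0.02,"rx":0,"ry":0,"rz":0,"gripper":0}
    - {"dx":0,"dy":0,"dz":0,"rx":0,"ry":0,"rz":0,"gripper":0}

```text
time: 8.6
position: [0.4017, -0.1181, 0.0208]
ee_rot: [0.62, 0.785, 0.001, -0.0]
force: [-3.7, 1.2, 18.8]
grip_width: 0.0596
finger_force: 46.5
```

>>> servo_tool:
  targets:
    - {"dx":0,"dy":0,"dz":-0.01,"rx":0,"ry":0,"rz":0,"gripper":0.4}
    - {"dx":0,"dy":0,"dz":0,"rx":0,"ry":0,"rz":0,"gripper":0.8}
    - {"dx":0,"dy":0,"dz":0,"rx":0,"ry":0,"rz":0,"gripper":1}
    - {"dx":0,"dy":0,"dz":0,"rx":0,"ry":0,"rz":0,"gripper":1}
    - {"dx":0,"dy":0,"dz":-0.2,"rx":0,"ry":0,"rz":0,"gripper":1}

```text
time: 9.1
position: [0.4009, -0.1181, 0.0303]
ee_rot: [0.62, 0.785, -0.001, -0.001]
force: [0.5, 0.7, 0.3]
grip_width: 0.0854
finger_force: 0.0
```

>>> servo_tool:
  targets:
    - {"dx":0,"dy":0,"dz":-0.5,"rx":0,"ry":0,"rz":0,"gripper":1}
    - {"dx":0,"dy":0,"dz":-0.6,"rx":0,"ry":0,"rz":0,"gripper":1}
    - {"dx":0,"dy":0,"dz":-0.6,"rx":0,"ry":0,"rz":0,"gripper":1}
    - {"dx":0,"dy":0,"dz":-0.6,"rx":0,"ry":0,"rz":-0.5,"gripper":1}
    - {"dx":0,"dy":0,"dz":-0.4,"rx":0,"ry":0,"rz":-1,"gripper":1}

```text
time: 9.6
position: [0.4018, -0.1186, 0.1679]
ee_rot: [0.546, 0.838, 0.0, 0.001]
force: [0.7, 0.8, 0.2]
grip_width: 0.0854
finger_force: 0.0
```

>>> servo_tool:
  targets:
    - {"dx":0,"dy":0,"dz":0,"rx":0,"ry":0,"rz":-1,"gripper":1}
    - {"dx":0,"dy":0,"dz":0,"rx":0,"ry":0,"rz":-1,"gripper":1}
    - {"dx":0,"dy":0,"dz":0,"rx":0,"ry":0,"rz":-1,"gripper":1}
    - {"dx":0,"dy":0,"dz":0,"rx":0,"ry":0,"rz":-1,"gripper":1}
    - {"dx":0,"dy":0,"dz":0,"rx":0,"ry":0,"rz":-1,"gripper":1}

```text
time: 10.1
position: [0.4012, -0.1184, 0.1662]
ee_rot: [0.273, 0.962, -0.0, 0.0]
force: [-0.4, -0.5, 0.5]
grip_width: 0.0854
finger_force: 0.0
```

>>> servo_tool:
  targets:
    - {"dx":0,"dy":0,"dz":0,"rx":0,"ry":0,"rz":-1,"gripper":1}
    - {"dx":0,"dy":0,"dz":0,"rx":0,"ry":0,"rz":-1,"gripper":1}
    - {"dx":0,"dy":0,"dz":0,"rx":0,"ry":0,"rz":-1,"gripper":1}
    - {"dx":0,"dy":0,"dz":0,"rx":0,"ry":0,"rz":-1,"gripper":1}
    - {"dx":0,"dy":0,"dz":0,"rx":0,"ry":0,"rz":-1,"gripper":1}

```text
time: 10.6
position: [0.4012, -0.1185, 0.1662]
ee_rot: [-0.023, 1.0, -0.0, -0.0]
force: [0.1, 0.1, 1.0]
grip_width: 0.0856
finger_force: 0.0
```

>>> servo_tool:
  targets:
    - {"dx":0,"dy":0,"dz":0,"rx":0,"ry":0,"rz":-1,"gripper":1}
    - {"dx":0,"dy":0,"dz":0,"rx":0,"ry":0,"rz":-0.6,"gripper":1}
    - {"dx":0,"dy":0,"dz":0,"rx":0,"ry":0,"rz":0,"gripper":1}

```text
time: 10.9
position: [0.4013, -0.1185, 0.1661]
ee_rot: [-0.117, 0.993, -0.0, 0.0]
force: [0.1, -0.1, -0.4]
grip_width: 0.0856
finger_force: 0.0
```

```bash
python3 - <<'E'
from h import *
snap("w5"); to([.4017,-.1181,.03],103.4)
E
```

```text
t 10.9 p [ 0.4013 -0.1185  0.1661] yaw_y 103.46 zaxis [ 0. -0. -1.] q [-0.26  0.18  0.48  2.16 -0.11  0.82  2.1 ] F [ 0.1 -0.1 -0.4] w 0.0856
t 10.95 p [ 0.4014 -0.1184  0.166 ] yaw_y 103.31 zaxis [ 0. -0. -1.] q [-0.26  0.18  0.48  2.16 -0.11  0.82  2.1 ] F [-0.1 -0.1 -0.8] w 0.0853
rot units [-0.    0.   -0.01] then shift [-0.01  0.    2.72]
```

View pics/w5.png

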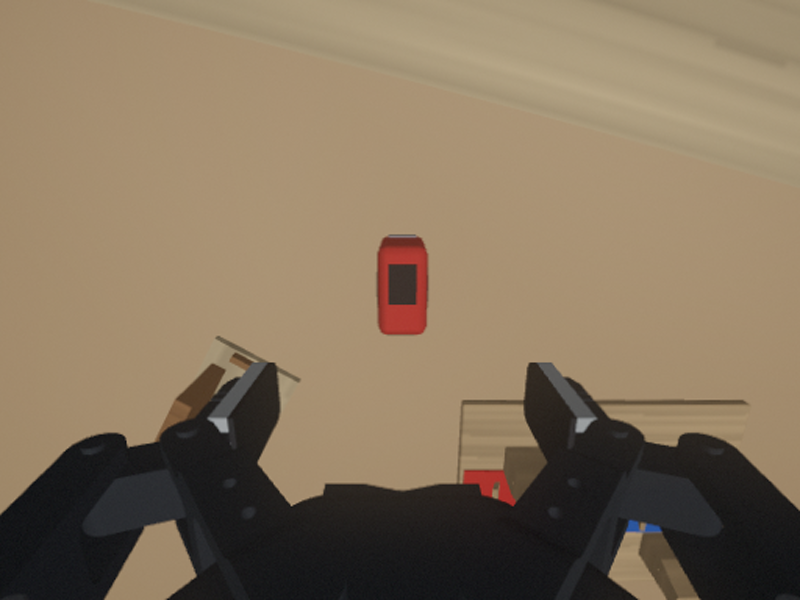

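```bash
python3 - <<'E'
from h import *
c=ld("w5");f=.64
print(np.round(ray(c,np.array([(402.5,290.5),(402.5,247),(402.5,334)])*f,.056),4))
p=ray(c,np.array([(462,402),(749,402)])*f,.012);d=p[1]-p[0];print(np.round(p,4),np.linalg.norm(d),np.degrees(np.arctan2(-d[0],d[1])))
a=np.radians(13.4);w=lambda x,y:np.array([.5581+np.cos(a)*x-np.sin(a)*y,.0923+np.sin(a)*x+np.cos(a)*y])
print("pred corners",w(-.095,-.12),w(-.095,.12))
E
```

```text
[[ 0.4001 -0.1189  0.056 ]
 [ 0.3733 -0.1253  0.056 ]
 [ 0.4285 -0.1121  0.056 ]]
[[ 0.4905 -0.048   0.012 ]
 [ 0.4374  0.1818  0.012 ]] 0.2358514423190343 13.002204004050176
pred corners [ 0.49349604 -0.04644916] [0.43787654 0.18701705]
```

>>> servo_tool:
  targets:
    - {"dx":0,"dy":0,"dz":0.4,"rx":0,"ry":0,"rz":0,"gripper":1}
    - {"dx":0,"dy":0,"dz":0.6,"rx":0,"ry":0,"rz":0,"gripper":1}
    - {"dx":0,"dy":0,"dz":0.6,"rx":0,"ry":0,"rz":0,"gripper":1}
    - {"dx":0,"dy":0,"dz":0.6,"rx":0,"ry":0,"rz":0,"gripper":1}
    - {"dx":0,"dy":0,"dz":0.4,"rx":0,"ry":0,"rz":0,"gripper":1}

```text
time: 11.45
position: [0.4009, -0.1182, 0.0343]
ee_rot: [-0.116, 0.993, -0.0, -0.001]
force: [0.1, 1.0, 0.6]
grip_width: 0.0854
finger_force: 0.0
```

>>> servo_tool:
  targets:
    - {"dx":0,"dy":0,"dz":0.06,"rx":0,"ry":0,"rz":0,"gripper":0.4}
    - {"dx":0,"dy":0,"dz":0,"rx":0,"ry":0,"rz":0,"gripper":0.1}
    - {"dx":0,"dy":0,"dz":0,"rx":0,"ry":0,"rz":0,"gripper":-0.05}
    - {"dx":0,"dy":0,"dz":0,"rx":0,"ry":0,"rz":0,"gripper":-0.15}
    - {"dx":0,"dy":0,"dz":0,"rx":0,"ry":0,"rz":0,"gripper":-0.25}
  grip_force: 40

```text
time: 11.95
position: [0.4022, -0.1181, 0.0334]
ee_rot: [-0.117, 0.993, -0.0, 0.001]
force: [0.3, -0.1, -0.5]
grip_width: 0.0323
finger_force: 0.0
```

>>> servo_tool:
  targets:
    - {"dx":0,"dy":0,"dz":0,"rx":0,"ry":0,"rz":0,"gripper":-0.4}
    - {"dx":0,"dy":0,"dz":0,"rx":0,"ry":0,"rz":0,"gripper":-0.5}
    - {"dx":0,"dy":0,"dz":0,"rx":0,"ry":0,"rz":0,"gripper":-0.5}
    - {"dx":0,"dy":0,"dz":0,"rx":0,"ry":0,"rz":0,"gripper":-0.5}
  grip_force: 40

```text
time: 12.35
position: [0.4022, -0.1181, 0.0336]
ee_rot: [-0.117, 0.993, 0.0, 0.001]
force: [-2.1, 0.8, 10.8]
grip_width: 0.0314
finger_force: 39.1
```

```bash
python3 - <<'E'
from h import *
to([.48,-.06,.2],103.4)
E
```

```text
t 12.35 p [ 0.4022 -0.1181  0.0336] yaw_y 103.43 zaxis [ 0.002  0.    -1.   ] q [-0.12  0.43  0.35  2.29 -0.33  0.47  2.31] F [-2.1  0.8 10.8] w 0.0314
rot units [-0.    0.01  0.  ] then shift [-1.78  0.77 -3.33]
```

>>> servo_tool:
  targets:
    - {"dx":0,"dy":0,"dz":-0.2,"rx":0,"ry":0,"rz":0,"gripper":-0.5}
    - {"dx":0,"dy":0,"dz":-0.6,"rx":0,"ry":0,"rz":0,"gripper":-0.5}
    - {"dx":0,"dy":0,"dz":-0.7,"rx":0,"ry":0,"rz":0,"gripper":-0.5}
    - {"dx":0,"dy":0,"dz":-0.7,"rx":0,"ry":0,"rz":0,"gripper":-0.5}
    - {"dx":-0.2,"dy":0.1,"dz":-0.4,"rx":0,"ry":0,"rz":0,"gripper":-0.5}

```text
time: 12.85
position: [0.4096, -0.112, 0.1655]
ee_rot: [-0.116, 0.993, -0.0, 0.001]
force: [1.1, 0.1, -2.6]
grip_width: 0.0313
finger_force: 41.0
```

>>> servo_tool:
  targets:
    - {"dx":-0.5,"dy":0.25,"dz":0,"rx":0,"ry":0,"rz":0,"gripper":-0.5}
    - {"dx":-0.7,"dy":0.35,"dz":0,"rx":0,"ry":0,"rz":0,"gripper":-0.5}
    - {"dx":-0.7,"dy":0.35,"dz":0,"rx":0,"ry":0,"rz":0,"gripper":-0.5}
    - {"dx":-0.7,"dy":0.35,"dz":0,"rx":0,"ry":0,"rz":0,"gripper":-0.5}
    - {"dx":-0.7,"dy":0.35,"dz":0,"rx":0,"ry":0,"rz":0,"gripper":-0.5}

```text
time: 13.35
position: [0.5521, 0.0087, 0.1633]
ee_rot: [-0.117, 0.993, -0.0, -0.0]
force: [-0.0, -0.7, -1.5]
grip_width: 0.0313
finger_force: 41.0
```

>>> servo_tool:
  targets:
    - {"dx":-0.4,"dy":0.25,"dz":0,"rx":0,"ry":0,"rz":0,"gripper":-0.5}
    - {"dx":-0.1,"dy":0.05,"dz":0,"rx":0,"ry":0,"rz":0,"gripper":-0.5}
    - {"dx":0,"dy":0,"dz":0,"rx":0,"ry":0,"rz":0,"gripper":-0.5}

```text
time: 13.65
position: [0.5722, 0.0285, 0.1628]
ee_rot: [-0.118, 0.993, -0.0, -0.0]
force: [-0.2, -1.2, -2.0]
grip_width: 0.0314
finger_force: 41.0
```

```bash
python3 - <<'E'
from h import *
snap("w6"); to([.5734,.0281,.13],103.4)
E
```

```text
t 13.65 p [0.5722 0.0285 0.1628] yaw_y 103.51 zaxis [-0.    -0.001 -1.   ] q [-0.45  0.43  0.43  1.81 -0.22  0.94  1.88] F [-0.2 -1.2 -2. ] w 0.0314
t 13.7 p [0.5715 0.0274 0.1628] yaw_y 103.42 zaxis [-0.001 -0.001 -1.   ] q [-0.45  0.43  0.43  1.82 -0.22  0.94  1.88] F [-0.5 -0.7 -2.4] w 0.0316
rot units [-0.   -0.01  0.  ] then shift [-0.04  0.01  0.66]
```

View pics/w6.png

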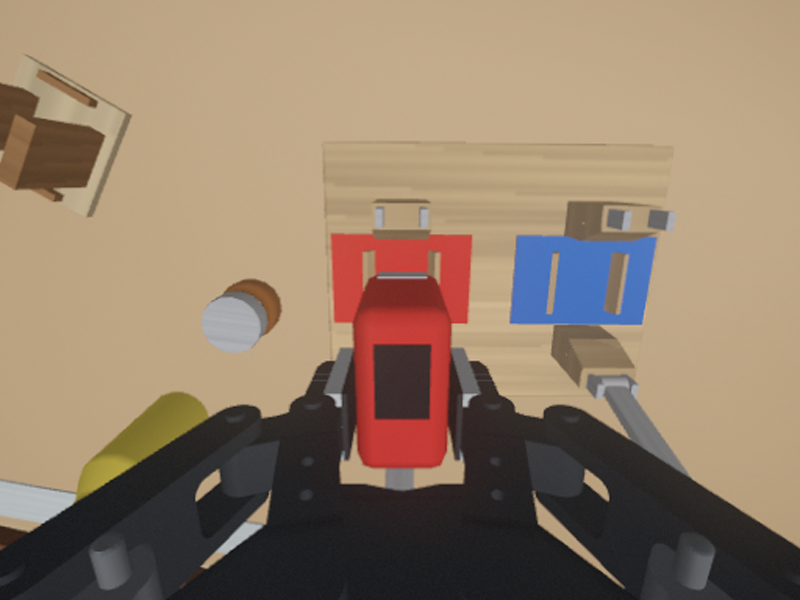

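```bash
python3 - <<'E'
from h import *
c=ld("w6");f=.64;b=66
L=[(-95,-120,12),(-95,120,12),(-50,-b-12,83),(-50,-b+12,83),(-50,b-12,83),(-50,b+12,83)]
U=[(324,142),(672,147),(380,217),(424,217),(619,219),(661,219)]
def rep2(v):
    x=np.array([v[0]+np.sin(v[2])*.066,v[1]-np.cos(v[2])*.066]);print("bay",np.round(x,4),np.degrees(v[2]))
rep2(fit(c,np.array(L)/1e3,np.array(U)*f,[.558,.092,.23]))
rep2(fit(c,np.array(L[:2])/1e3,np.array(U[:2])*f,[.558,.092,.23]))
rep2(fit(c,np.array(L[2:])/1e3,np.array(U[2:])*f,[.558,.092,.23]))
p=ray(c,np.array([(375,260),(428,260)])*f,.023);print("rails",p,"mid",p.mean(0))
m=ray(c,np.array([(332,234),(471,235),(331,323),(469,323)])*f,.013);print("mat",m.mean(0))
M=R.from_quat(json.load(open("w6.json"))["ee_rot"]).as_matrix();P0=np.array(json.load(open("w6.json"))["position"])
for n,q in(("railmid",p.mean(0)),("mat",m.mean(0))):print(n,"in tool mm",np.round(M.T@(q-P0)*1e3,1))
# tape top: left/right edges 355..449 near row 320 at z = tape top
t=ray(c,np.array([(357,455),(446,455)])*f,P0[2]-.0336+.056);print("tape mid in tool",np.round(M.T@(t.mean(0)-P0)*1e3,1),np.linalg.norm(t[0]-t[1]))
E
```

```text
pose [0.5585 0.0903 0.2275] res px [[-3.4, -1.7], [2.1, -2.0], [-2.6, 0.3], [-1.7, 0.5], [2.9, 0.6], [4.2, 1.0]]
bay [0.5734 0.026 ] 13.032410118600476
pose [0.5602 0.0916 0.2256] res px [[-2.2, 0.0], [2.8, 0.2]]
bay [0.5749 0.0273] 12.926725002755367
pose [0.5582 0.0899 0.2293] res px [[-3.0, -0.1], [-2.1, 0.1], [2.6, -0.0], [3.9, 0.3]]
bay [0.5732 0.0257] 13.136243047674204
rails [[0.56181594 0.00633482 0.023     ]
 [0.55329047 0.0419159  0.023     ]] mid [0.55755321 0.02412536 0.023     ]
mat [0.57383721 0.02746119 0.013     ]
railmid in tool mm [ 15.1  -0.7 139.8]
mat in tool mm [ -1.5  -1.3 149.8]
tape mid in tool [-21.   -0.9 -22.4] 0.03017920530453615
```

>>> servo_tool:
  targets:
    - {"dx":-0.02,"dy":0,"dz":0.2,"rx":0,"ry":0,"rz":0.06,"gripper":-0.5}
    - {"dx":-0.02,"dy":0,"dz":0.4,"rx":0,"ry":0,"rz":0,"gripper":-0.5}
    - {"dx":0,"dy":0,"dz":0.4,"rx":0,"ry":0,"rz":0,"gripper":-0.5}
    - {"dx":0,"dy":0,"dz":0.3,"rx":0,"ry":0,"rz":0,"gripper":-0.5}
    - {"dx":0,"dy":0,"dz":0.1,"rx":0,"ry":0,"rz":0,"gripper":-0.5}

```text
time: 14.2
position: [0.5723, 0.0273, 0.0909]
ee_rot: [-0.112, 0.994, -0.0, -0.002]
force: [-0.2, 0.8, -2.2]
grip_width: 0.0313
finger_force: 40.9
```

>>> servo_tool:
  targets:
    - {"dx":0,"dy":0,"dz":0,"rx":0,"ry":0,"rz":0,"gripper":-0.5}

```text
time: 14.3
position: [0.5732, 0.0276, 0.092]
ee_rot: [-0.113, 0.994, -0.0, -0.001]
force: [-0.1, 0.6, -1.6]
grip_width: 0.0308
finger_force: 40.9
```

```bash
python3 - <<'E'
from h import *
s=env.state(); im=env.camera("wrist"); cv2.imwrite("w7.png",im); json.dump({k:np.array(v).tolist() for k,v in s.items()},open("w7.json","w")); rep(s)
cr=im[60:310,170:345]; cv2.imwrite("pics/w7.png",cv2.resize(cr,None,fx=2.4,fy=2.4,interpolation=cv2.INTER_CUBIC))
E
```

```text
t 14.3 p [0.5732 0.0276 0.092 ] yaw_y 102.94 zaxis [-0.002 -0.    -1.   ] q [-0.42  0.53  0.4   1.88 -0.27  0.8   1.92] F [-0.1  0.6 -1.6] w 0.0308
```

View pics/w7.png

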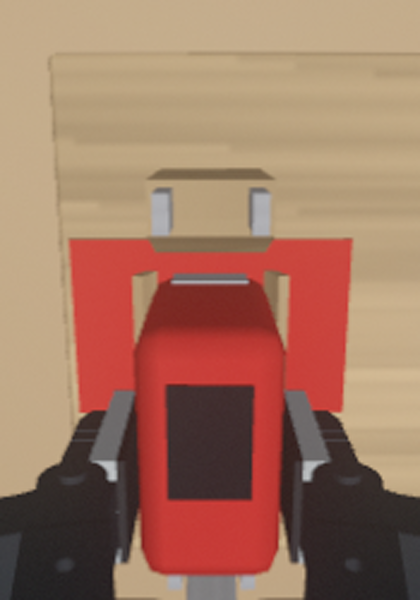

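```bash
python3 - <<'E'
from h import *
c=ld("w7");s=json.load(open("w7.json"));M=R.from_quat(s["ee_rot"]).as_matrix();P0=np.array(s["position"])
for n,u,v,z,e in(("post in top",210,238,.065,42),("flare low",210,250,.040,33),("post out",210,180,.065,57),("post out low",210,168,.012,57),("base edge",210,53,.012,95),("mat near",210,239,.013,33),("prong top mid",160,190,.083,50),("prong",262,190,.083,50),("tape near bot",210,282,P0[2]-.0336,30),("tape near top",210,340,P0[2]+.0224,30),("tape far top",210,572,P0[2]+.0224,-30),("railL",157,300,.023,0),("railR",264,300,.023,0)):
    q=ray(c,[(170+u/2.4,60+v/2.4)],z)[0];t=M.T@(q-P0)*1e3;print(n,np.round(t,1),"bay x offset",round(t[0]-e,1))
E
```

```text
post in top [41.3 -0.5 27.1] bay x offset -0.7
flare low [33.5 -0.4 52.1] bay x offset 0.5
post out [56.6 -0.5 27.1] bay x offset -0.4
post out low [56.8 -0.3 80.1] bay x offset -0.2
base edge [93.7 -0.3 80.2] bay x offset -1.3
mat near [32.5 -0.3 79.1] bay x offset -0.5
prong top mid [ 55.6 -12.3   9.1] bay x offset 5.6
prong [55.6 11.7  9.1] bay x offset 5.6
tape near bot [27.6 -0.4 33.6] bay x offset -2.4
tape near top [ 28.9  -0.6 -22.3] bay x offset -1.1
tape far top [-25.5  -0.6 -22.4] bay x offset 4.5
railL [ 13.  -18.6  69. ] bay x offset 13.0
railR [13.  18.2 69. ] bay x offset 13.0
```

>>> servo_tool:
  targets:
    - {"dx":0,"dy":0,"dz":0.2,"rx":0,"ry":0,"rz":0,"gripper":-0.5}
    - {"dx":0,"dy":0,"dz":0.2,"rx":0,"ry":0,"rz":0,"gripper":-0.5}

```text
time: 14.55
position: [0.5748, 0.0285, 0.0728]
ee_rot: [-0.113, 0.994, 0.0, 0.001]
force: [0.6, -0.2, -2.0]
grip_width: 0.0311
finger_force: 40.9
```

>>> servo_tool:
  targets:
    - {"dx":0,"dy":0,"dz":0.2,"rx":0,"ry":0,"rz":0,"gripper":-0.5}
    - {"dx":0,"dy":0,"dz":0.16,"rx":0,"ry":0,"rz":0,"gripper":-0.5}
    - {"dx":0,"dy":0,"dz":0,"rx":0,"ry":0,"rz":0,"gripper":-0.5}

```text
time: 14.85
position: [0.5733, 0.0284, 0.0532]
ee_rot: [-0.113, 0.994, -0.0, -0.001]
force: [-0.7, -0.9, -1.9]
grip_width: 0.031
finger_force: 40.9
```

>>> servo_tool:
  targets:
    - {"dx":0,"dy":0,"dz":0.08,"rx":0,"ry":0,"rz":0,"gripper":-0.5}
    - {"dx":0,"dy":0,"dz":0,"rx":0,"ry":0,"rz":0,"gripper":-0.5}

```text
time: 15.05
position: [0.5742, 0.0284, 0.0504]
ee_rot: [-0.113, 0.994, -0.0, -0.0]
force: [0.3, -0.2, -2.3]
grip_width: 0.0312
finger_force: 40.9
```

>>> servo_tool:
  targets:
    - {"dx":0,"dy":0,"dz":0.03,"rx":0,"ry":0,"rz":0,"gripper":-0.5}
    - {"dx":0,"dy":0,"dz":0,"rx":0,"ry":0,"rz":0,"gripper":-0.5}

```text
time: 15.25
position: [0.5743, 0.0285, 0.0492]
ee_rot: [-0.113, 0.994, 0.0, 0.0]
force: [-0.3, 0.0, -2.2]
grip_width: 0.0309
finger_force: 40.9
```

>>> servo_tool:
  targets:
    - {"dx":0,"dy":0,"dz":0.02,"rx":0,"ry":0,"rz":0,"gripper":-0.5}
    - {"dx":0,"dy":0,"dz":0,"rx":0,"ry":0,"rz":0,"gripper":-0.5}

```text
time: 15.45
position: [0.5742, 0.0285, 0.0482]
ee_rot: [-0.113, 0.994, 0.0, 0.0]
force: [-0.1, -0.2, -2.6]
grip_width: 0.031
finger_force: 40.9
```

>>> servo_tool:
  targets:
    - {"dx":0,"dy":0,"dz":0.03,"rx":0,"ry":0,"rz":0,"gripper":-0.5}
    - {"dx":0,"dy":0,"dz":0,"rx":0,"ry":0,"rz":0,"gripper":-0.5}

```text
time: 15.65
position: [0.5741, 0.0285, 0.0465]
ee_rot: [-0.113, 0.994, 0.0, -0.0]
force: [0.5, -0.1, -2.8]
grip_width: 0.0312
finger_force: 40.9
```

>>> servo_tool:
  targets:
    - {"dx":0,"dy":0,"dz":0.02,"rx":0,"ry":0,"rz":0,"gripper":-0.5}
    - {"dx":0,"dy":0,"dz":0,"rx":0,"ry":0,"rz":0,"gripper":-0.5}

```text
time: 15.85
position: [0.5743, 0.0285, 0.0457]
ee_rot: [-0.113, 0.994, 0.0, 0.0]
force: [-0.6, -0.4, -0.3]
grip_width: 0.0312
finger_force: 41.1
```

>>> servo_tool:
  targets:
    - {"dx":0,"dy":0,"dz":0.01,"rx":0,"ry":0,"rz":0,"gripper":-0.5}
    - {"dx":0,"dy":0,"dz":0,"rx":0,"ry":0,"rz":0,"gripper":-0.5}

```text
time: 16.05
position: [0.5742, 0.0284, 0.0457]
ee_rot: [-0.113, 0.994, 0.0, 0.0]
force: [-2.5, -0.4, 6.5]
grip_width: 0.0313
finger_force: 42.0
```

>>> servo_tool:
  targets:
    - {"dx":0,"dy":0,"dz":-0.01,"rx":0,"ry":0,"rz":0,"gripper":-0.1}
    - {"dx":0,"dy":0,"dz":0,"rx":0,"ry":0,"rz":0,"gripper":0.4}
    - {"dx":0,"dy":0,"dz":0,"rx":0,"ry":0,"rz":0,"gripper":0.6}
    - {"dx":0,"dy":0,"dz":0,"rx":0,"ry":0,"rz":0,"gripper":0.6}
    - {"dx":0,"dy":0,"dz":0,"rx":0,"ry":0,"rz":0,"gripper":0.6}

```text
time: 16.55
position: [0.5742, 0.0285, 0.0456]
ee_rot: [-0.113, 0.994, 0.0, -0.0]
force: [0.1, 0.1, -0.1]
grip_width: 0.068
finger_force: 0.0
```

>>> servo_tool:
  targets:
    - {"dx":0,"dy":0,"dz":-0.2,"rx":0,"ry":0,"rz":0,"gripper":0.6}
    - {"dx":0,"dy":0,"dz":-0.4,"rx":0,"ry":0,"rz":0,"gripper":0.6}
    - {"dx":0,"dy":0,"dz":-0.6,"rx":0,"ry":0,"rz":0,"gripper":0.6}
    - {"dx":0,"dy":0,"dz":-0.6,"rx":0,"ry":0,"rz":0,"gripper":0.6}
    - {"dx":0,"dy":0,"dz":-0.6,"rx":0,"ry":0,"rz":0,"gripper":0.6}

```text
time: 17.05
position: [0.5741, 0.0283, 0.1675]
ee_rot: [-0.113, 0.994, -0.0, 0.0]
force: [0.7, 0.5, 0.2]
grip_width: 0.0682
finger_force: 0.0
```

>>> servo_tool:
  targets:
    - {"dx":0,"dy":0,"dz":-0.6,"rx":0,"ry":0,"rz":0,"gripper":0.6}
    - {"dx":0,"dy":0,"dz":-0.6,"rx":0,"ry":0,"rz":0,"gripper":0.6}
    - {"dx":0,"dy":0,"dz":-0.6,"rx":0,"ry":0,"rz":0,"gripper":0.6}
    - {"dx":0,"dy":0,"dz":-0.6,"rx":0,"ry":0,"rz":0,"gripper":0.6}
    - {"dx":0,"dy":0,"dz":0,"rx":0,"ry":0,"rz":0,"gripper":0.6}

```text
time: 17.55
position: [0.5762, 0.028, 0.2906]
ee_rot: [-0.113, 0.994, 0.0, 0.004]
force: [-0.6, -0.7, 0.2]
grip_width: 0.0678
finger_force: 0.0
```

```bash
python3 - <<'E'
from h import *
s=env.state(); im=env.camera("wrist"); cv2.imwrite("w8.png",im); json.dump({k:np.array(v).tolist() for k,v in s.items()},open("w8.json","w"))
to([.666,.0493,.25],103.0)
c=Tcw("wrist",s)
for t in(1.8,1.91,2.0):
  print(t,proj(c,[.6248-.127*np.cos(t)*.974,.0398-.127*np.cos(t)*.225,.072+.127*np.sin(t)]))
cv2.imwrite("pics/w8.png",cv2.resize(im,(800,600),interpolation=cv2.INTER_CUBIC))
E
```

```text
t 17.6 p [0.5752 0.0282 0.2883] yaw_y 103.01 zaxis [ 0.004  0.001 -1.   ] q [-0.5   0.32  0.48  1.64 -0.16  1.21  1.82] F [ 0.2  0.1 -0.4] w 0.0681
rot units [-0.    0.04  0.  ] then shift [-1.86  0.    0.77]
1.8 [[258.31501984 265.25191906]]
1.91 [[258.28586529 274.44341378]]
2.0 [[258.25844955 280.67900983]]
```

View pics/w8.png

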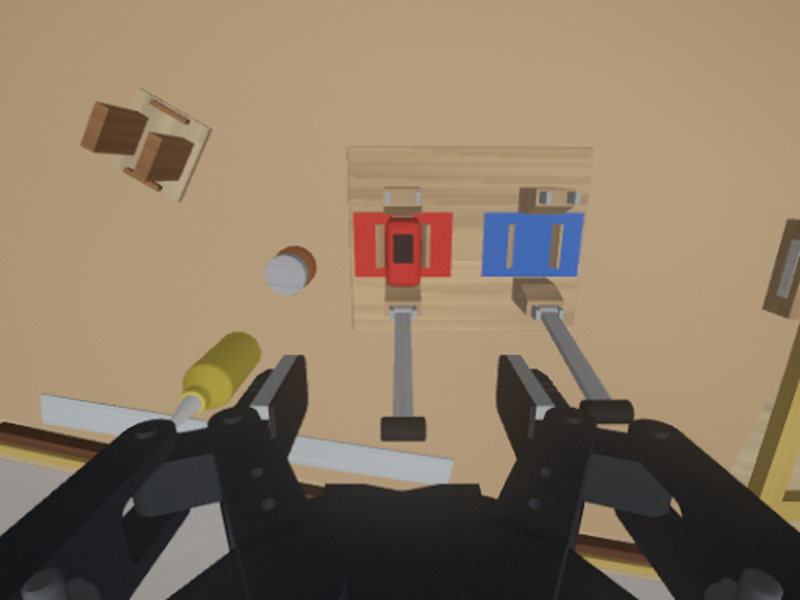

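>>> servo_tool:
  targets:
    - {"dx":-0.4,"dy":0,"dz":0,"rx":0,"ry":0,"rz":0,"gripper":0.6}
    - {"dx":-0.6,"dy":0,"dz":0,"rx":0,"ry":0,"rz":0,"gripper":0.6}
    - {"dx":-0.6,"dy":0,"dz":0.2,"rx":0,"ry":0,"rz":0,"gripper":0.6}
    - {"dx":-0.26,"dy":0,"dz":0.4,"rx":0,"ry":0,"rz":0,"gripper":0.6}
    - {"dx":0,"dy":0,"dz":0.4,"rx":0,"ry":0,"rz":0,"gripper":0.6}

```text
time: 18.1
position: [0.6658, 0.05, 0.2336]
ee_rot: [-0.114, 0.994, -0.0, -0.0]
force: [-0.4, 0.4, -0.3]
grip_width: 0.0683
finger_force: 0.0
```

```bash
python3 - <<'E'
from h import *
to([.666,.0493,.176],103.0)
E
```

```text
t 18.1 p [0.6658 0.05   0.2336] yaw_y 103.06 zaxis [-0.001 -0.001 -1.   ] q [-0.44  0.53  0.46  1.48 -0.24  1.19  1.85] F [-0.4  0.4 -0.3] w 0.0683
rot units [-0.   -0.01  0.01] then shift [-0.   -0.02  1.15]
```

>>> servo_tool:
  targets:
    - {"dx":0,"dy":-0.02,"dz":0.35,"rx":0,"ry":0,"rz":0,"gripper":0.6}
    - {"dx":0,"dy":0,"dz":0.4,"rx":0,"ry":0,"rz":0,"gripper":0.6}
    - {"dx":0,"dy":0,"dz":0.3,"rx":0,"ry":0,"rz":0,"gripper":0.6}
    - {"dx":0,"dy":0,"dz":0.1,"rx":0,"ry":0,"rz":0,"gripper":0.3}
    - {"dx":0,"dy":0,"dz":0,"rx":0,"ry":0,"rz":0,"gripper":0}
  grip_force: 30

```text
time: 18.6
position: [0.6645, 0.0484, 0.1774]
ee_rot: [-0.113, 0.994, -0.0, -0.001]
force: [-0.2, -0.7, -0.2]
grip_width: 0.0433
finger_force: 0.0
```

>>> servo_tool:
  targets:
    - {"dx":0,"dy":0,"dz":0,"rx":0,"ry":0,"rz":0,"gripper":-0.2}
    - {"dx":0,"dy":0,"dz":0,"rx":0,"ry":0,"rz":0,"gripper":-0.4}
    - {"dx":0,"dy":0,"dz":0,"rx":0,"ry":0,"rz":0,"gripper":-0.6}
    - {"dx":0,"dy":0,"dz":0,"rx":0,"ry":0,"rz":0,"gripper":-0.6}
    - {"dx":0,"dy":0,"dz":0,"rx":0,"ry":0,"rz":0,"gripper":-0.6}
  grip_force: 30

```text
time: 19.1
position: [0.6658, 0.0493, 0.1792]
ee_rot: [-0.114, 0.994, 0.0, 0.001]
force: [-0.9, 2.8, 4.9]
grip_width: 0.0291
finger_force: 33.3
```

```bash
python3 - <<'E'
from h import *
rep();print(env.state()["finger_force"])
# arc increments: radius .127, from 1.91 to 0, tool x = -caddy x, tool z down
th=np.r_[1.91:0:-.17,0]; x=np.cos(th)*.127/.05; z=-np.sin(th)*.127/.05
print(len(th)-1);print(np.round(np.c_[np.diff(x),np.diff(z)],2).tolist())
E
```

```text
t 19.1 p [0.6658 0.0493 0.1792] yaw_y 103.06 zaxis [ 0.002  0.001 -1.   ] q [-0.43  0.57  0.44  1.55 -0.26  1.08  1.87] F [-0.9  2.8  4.9] w 0.0291
33.287503123283386
12
[[0.42, -0.11], [0.43, -0.04], [0.43, 0.04], [0.42, 0.11], [0.39, 0.18], [0.36, 0.24], [0.31, 0.3], [0.26, 0.35], [0.19, 0.39], [0.13, 0.41], [0.05, 0.43], [0.0, 0.1]]
```

>>> servo_tool:
  targets:
    - {"dx":0.2,"dy":0,"dz":-0.06,"rx":0,"ry":0,"rz":0,"gripper":-0.6}
    - {"dx":0.22,"dy":0,"dz":-0.05,"rx":0,"ry":0,"rz":0,"gripper":-0.6}
    - {"dx":0.22,"dy":0,"dz":-0.02,"rx":0,"ry":0,"rz":0,"gripper":-0.6}
    - {"dx":0.21,"dy":0,"dz":-0.02,"rx":0,"ry":0,"rz":0,"gripper":-0.6}
    - {"dx":0.43,"dy":0,"dz":0.04,"rx":0,"ry":0,"rz":0,"gripper":-0.6}
  grip_force: 50

```text
time: 19.6
position: [0.6048, 0.0352, 0.1848]
ee_rot: [-0.114, 0.993, 0.0, 0.003]
force: [4.0, 4.4, 0.3]
grip_width: 0.0288
finger_force: 49.7
```

>>> servo_tool:
  targets:
    - {"dx":0,"dy":0,"dz":0,"rx":0,"ry":0,"rz":0,"gripper":-0.6}

```text
time: 19.7
position: [0.6016, 0.0345, 0.1844]
ee_rot: [-0.113, 0.994, 0.001, 0.0]
force: [0.2, 4.7, 2.5]
grip_width: 0.029
finger_force: 50.5
```

>>> servo_tool:
  targets:
    - {"dx":0.42,"dy":0,"dz":0.11,"rx":0,"ry":0,"rz":0,"gripper":-0.6}
    - {"dx":0.39,"dy":0,"dz":0.18,"rx":0,"ry":0,"rz":0,"gripper":-0.6}
    - {"dx":0.36,"dy":0,"dz":0.24,"rx":0,"ry":0,"rz":0,"gripper":-0.6}
    - {"dx":0.31,"dy":0,"dz":0.3,"rx":0,"ry":0,"rz":0,"gripper":-0.6}

```text
time: 20.1
position: [0.53, 0.0178, 0.143]
ee_rot: [-0.114, 0.994, 0.001, 0.001]
force: [-0.8, 4.6, 3.4]
grip_width: 0.029
finger_force: 54.6
```

>>> servo_tool:
  targets:
    - {"dx":0.26,"dy":0,"dz":0.35,"rx":0,"ry":0,"rz":0,"gripper":-0.6}
    - {"dx":0.19,"dy":0,"dz":0.39,"rx":0,"ry":0,"rz":0,"gripper":-0.6}
    - {"dx":0.08,"dy":0,"dz":0.21,"rx":0,"ry":0,"rz":0,"gripper":-0.6}
    - {"dx":0,"dy":0,"dz":0,"rx":0,"ry":0,"rz":0,"gripper":-0.6}

```text
time: 20.5
position: [0.5026, 0.0115, 0.0935]
ee_rot: [-0.113, 0.994, 0.0, -0.002]
force: [-6.8, 4.0, 4.3]
grip_width: 0.0288
finger_force: 66.5
```

```bash
python3 - <<'E'
from h import *
rep()
# knob expected at closed: hinge -.127 x
to([.6248-.127*.974,.0398-.127*.225,.072-.0125],103.0)
E
```

```text
t 20.5 p [0.5026 0.0115 0.0935] yaw_y 103.03 zaxis [-0.004  0.    -1.   ] q [-0.44  0.43  0.41  2.05 -0.26  0.72  1.93] F [-6.8  4.   4.3] w 0.0288
t 20.5 p [0.5026 0.0115 0.0935] yaw_y 103.03 zaxis [-0.004  0.    -1.   ] q [-0.44  0.43  0.41  2.05 -0.26  0.72  1.93] F [-6.8  4.   4.3] w 0.0288
rot units [ 0.01 -0.03  0.  ] then shift [0.03 0.   0.68]
```

>>> servo_tool:
  targets:
    - {"dx":0.02,"dy":0,"dz":0.25,"rx":0,"ry":0,"rz":0,"gripper":-0.6}
    - {"dx":0.01,"dy":0,"dz":0.25,"rx":0,"ry":0,"rz":0,"gripper":-0.6}
    - {"dx":0,"dy":0,"dz":0.1,"rx":0,"ry":0,"rz":0,"gripper":-0.6}
    - {"dx":0,"dy":0,"dz":0,"rx":0,"ry":0,"rz":0,"gripper":-0.6}

```text
time: 20.9
position: [0.4997, 0.0107, 0.0635]
ee_rot: [-0.113, 0.994, 0.0, -0.004]
force: [-11.3, 2.7, 3.5]
grip_width: 0.0284
finger_force: 77.1
```

>>> servo_tool:
  targets:
    - {"dx":0,"dy":0,"dz":0.06,"rx":0,"ry":0,"rz":0,"gripper":-0.6}
    - {"dx":0,"dy":0,"dz":0,"rx":0,"ry":0,"rz":0,"gripper":-0.6}

```text
time: 21.1
position: [0.4996, 0.0109, 0.0608]
ee_rot: [-0.114, 0.994, 0.0, -0.004]
force: [-13.0, 2.0, 4.1]
grip_width: 0.029
finger_force: 77.3
```

>>> servo_tool:
  targets:
    - {"dx":0,"dy":0,"dz":0.04,"rx":0,"ry":0,"rz":0,"gripper":-0.6}
    - {"dx":0,"dy":0,"dz":0,"rx":0,"ry":0,"rz":0,"gripper":-0.6}

```text
time: 21.3
position: [0.4998, 0.0109, 0.059]
ee_rot: [-0.114, 0.994, 0.0, -0.003]
force: [-10.7, 1.5, 4.4]
grip_width: 0.0287
finger_force: 77.6
```

>>> servo_tool:
  targets:
    - {"dx":0,"dy":0,"dz":0.04,"rx":0,"ry":0,"rz":0,"gripper":-0.6}
    - {"dx":0,"dy":0,"dz":0,"rx":0,"ry":0,"rz":0,"gripper":-0.6}

```text
time: 21.5
position: [0.4996, 0.0109, 0.057]
ee_rot: [-0.114, 0.994, 0.0, -0.004]
force: [-11.2, 1.2, 4.3]
grip_width: 0.0286
finger_force: 77.7
```

>>> servo_tool:
  targets:
    - {"dx":0,"dy":0,"dz":0.03,"rx":0,"ry":0,"rz":0,"gripper":-0.6}
    - {"dx":0,"dy":0,"dz":0,"rx":0,"ry":0,"rz":0,"gripper":-0.6}

```text
time: 21.7
position: [0.5, 0.011, 0.0556]
ee_rot: [-0.114, 0.994, 0.0, -0.003]
force: [-10.6, 0.9, 4.1]
grip_width: 0.0287
finger_force: 77.8
```

>>> servo_tool:
  targets:
    - {"dx":0,"dy":0,"dz":0.04,"rx":0,"ry":0,"rz":0,"gripper":-0.6}
    - {"dx":0,"dy":0,"dz":0,"rx":0,"ry":0,"rz":0,"gripper":-0.6}

```text
time: 21.9
position: [0.4998, 0.0109, 0.0535]
ee_rot: [-0.114, 0.994, 0.0, -0.003]
force: [-11.3, 2.3, 3.8]
grip_width: 0.0286
finger_force: 77.9
```

>>> servo_tool:
  targets:
    - {"dx":0,"dy":0,"dz":0.04,"rx":0,"ry":0,"rz":0,"gripper":-0.6}
    - {"dx":0,"dy":0,"dz":0,"rx":0,"ry":0,"rz":0,"gripper":-0.6}

```text
time: 22.1
position: [0.5002, 0.011, 0.0516]
ee_rot: [-0.114, 0.994, 0.0, -0.003]
force: [-9.6, 2.6, 3.2]
grip_width: 0.029
finger_force: 78.0
```

>>> servo_tool:
  targets:
    - {"dx":0,"dy":0,"dz":0.04,"rx":0,"ry":0,"rz":0,"gripper":-0.6}
    - {"dx":0,"dy":0,"dz":0,"rx":0,"ry":0,"rz":0,"gripper":-0.6}

```text
time: 22.3
position: [0.5001, 0.011, 0.0496]
ee_rot: [-0.114, 0.994, 0.0, -0.003]
force: [-10.6, 1.4, 4.1]
grip_width: 0.0287
finger_force: 78.1
```

>>> servo_tool:
  targets:
    - {"dx":0,"dy":0,"dz":0.04,"rx":0,"ry":0,"rz":0,"gripper":-0.6}
    - {"dx":0,"dy":0,"dz":0,"rx":0,"ry":0,"rz":0,"gripper":-0.6}

```text
time: 22.5
position: [0.5002, 0.0108, 0.0476]
ee_rot: [-0.113, 0.994, 0.0, -0.003]
force: [-10.6, 2.8, 3.2]
grip_width: 0.0286
finger_force: 78.1
```

```bash
python3 - <<'E'
from h import *
# find knob/bar angle numerically from side camera: silhouettes near predicted bar
im=env.camera("side"); cv2.imwrite("s9.png",im); c=Tcw("side")
w0=cv2.imread("side_raw.png")
for t in(0,.06,.15,.25):
    k=[proj(c,[.6248-r*np.cos(t)*.974,.0398-r*np.cos(t)*.225,.072+r*np.sin(t)])[0] for r in(.03,.06,.09,.127)]
    print(t,[(np.round(p,1).tolist(),im[int(p[1]),int(p[0])].tolist()) for p in k])
rep()
E
```

```text
0 [([256.2, 207.9], [114, 111, 114]), ([249.7, 214.3], [38, 37, 39]), ([243.0, 220.8], [20, 20, 24]), ([234.4, 229.3], [16, 19, 24])]
0.06 [([256.2, 207.4], [114, 111, 114]), ([249.7, 213.2], [47, 46, 48]), ([243.0, 219.3], [22, 22, 25]), ([234.4, 227.0], [19, 21, 25])]
0.15 [([256.3, 206.5], [114, 111, 115]), ([249.9, 211.6], [57, 55, 56]), ([243.2, 216.8], [21, 22, 25]), ([234.6, 223.5], [53, 72, 93])]
0.25 [([256.5, 205.6], [113, 110, 114]), ([250.1, 209.6], [75, 74, 90]), ([243.6, 213.8], [17, 18, 22]), ([235.1, 219.2], [18, 21, 25])]
t 22.55 p [0.5002 0.0108 0.0477] yaw_y 102.97 zaxis [-0.006  0.    -1.   ] q [-0.4   0.5   0.37  2.08 -0.31  0.62  1.98] F [-9.6  3.   3.9] w 0.029
```

>>> servo_tool:
  targets:
    - {"dx":0,"dy":0,"dz":0,"rx":0,"ry":0,"rz":0,"gripper":-0.2}
    - {"dx":0,"dy":0,"dz":0,"rx":0,"ry":0,"rz":0,"gripper":0.2}
    - {"dx":0,"dy":0,"dz":0,"rx":0,"ry":0,"rz":0,"gripper":0.4}
    - {"dx":0,"dy":0,"dz":0,"rx":0,"ry":0,"rz":0,"gripper":0.4}
  grip_force: 30

```text
time: 22.95
position: [0.5038, 0.0108, 0.0483]
ee_rot: [-0.113, 0.994, -0.0, 0.0]
force: [0.9, 0.2, -0.3]
grip_width: 0.0603
finger_force: 0.0
```

>>> servo_tool:
  targets:
    - {"dx":0,"dy":0,"dz":-0.3,"rx":0,"ry":0,"rz":0,"gripper":0.4}
    - {"dx":0,"dy":0,"dz":-0.6,"rx":0,"ry":0,"rz":0,"gripper":0.4}
    - {"dx":0,"dy":0,"dz":-0.8,"rx":0,"ry":0,"rz":0,"gripper":0.4}
    - {"dx":0,"dy":0,"dz":-0.8,"rx":0,"ry":0,"rz":0,"gripper":0.4}
    - {"dx":0,"dy":0,"dz":-0.5,"rx":0,"ry":0,"rz":0,"gripper":0.4}

```text
time: 23.45
position: [0.5043, 0.0107, 0.201]
ee_rot: [-0.113, 0.994, -0.0, 0.002]
force: [-0.8, 0.0, -0.2]
grip_width: 0.0598
finger_force: 0.0
```

>>> servo_tool:
  targets:
    - {"dx":0,"dy":0,"dz":0,"rx":0,"ry":0,"rz":0,"gripper":0.4}
    - {"dx":0,"dy":0,"dz":0,"rx":0,"ry":0,"rz":0,"gripper":0.4}

```text
time: 23.65
position: [0.5036, 0.0111, 0.1985]
ee_rot: [-0.113, 0.994, 0.0, 0.001]
force: [-0.1, -0.1, -0.9]
grip_width: 0.0597
finger_force: 0.0
```

```bash
python3 - <<'E'
from h import *
s=env.state(); im=env.camera("wrist"); rep(s)
def knob(im,c,lab):
    print(lab)
    for t in(-.05,0,.06,.1,.2,.3,.5,.8):
        p=proj(c,[.6248-.127*np.cos(t)*.974,.0398-.127*np.cos(t)*.225,.072+.127*np.sin(t)])[0];i=np.round(p).astype(int);print(t,np.round(p,1),im[i[1],i[0]].tolist())
    d=(im.max(2)<60).astype(np.uint8);n,l,st,ce=cv2.connectedComponentsWithStats(d)
    p=proj(c,[.6248-.127*.974,.0398-.127*.225,.072])[0]
    for k in range(1,n):
        if st[k,4]>8 and np.linalg.norm(ce[k]-p)<60: print(st[k].tolist(),np.round(ce[k],1))
knob(im,Tcw("wrist",s),"wrist")
for n in("side","scene"): knob(env.camera(n),Tcw(n),n)
E
```

```text
t 23.65 p [0.5036 0.0111 0.1985] yaw_y 103.03 zaxis [ 0.001  0.    -1.   ] q [-0.51  0.28  0.48  1.94 -0.16  0.96  1.84] F [-0.1 -0.1 -0.9] w 0.0597
wrist
-0.05 [258.3 179.4] [46, 51, 59]
0 [258.3 180.7] [47, 53, 62]
0.06 [258.4 182.7] [50, 55, 63]
0.1 [258.4 184.3] [48, 54, 61]
0.2 [258.5 189.6] [163, 159, 159]
0.3 [258.6 196.6] [163, 159, 159]
0.5 [258.7 216.1] [164, 161, 160]
0.8 [259.  259.3] [164, 160, 159]
[244, 175, 28, 7, 113] [258.8 176.7]
[244, 184, 28, 5, 78] [257.1 186.1]
side
-0.05 [234.5 231. ] [25, 37, 49]
0 [234.4 229.3] [16, 18, 24]
0.06 [234.4 227. ] [19, 21, 25]
0.1 [234.4 225.5] [31, 34, 39]
0.2 [234.8 221.4] [61, 66, 75]
0.3 [235.4 217. ] [77, 106, 135]
0.5 [237.7 207.7] [66, 100, 132]
0.8 [243.1 193.2] [55, 56, 59]
[252, 216, 10, 14, 78] [256.2 222.4]
[229, 224, 13, 10, 76] [234.8 228.3]
scene
-0.05 [226.1 195. ] [51, 50, 50]
0 [225.9 193.7] [47, 44, 44]
0.06 [225.8 192.3] [24, 22, 22]
0.1 [225.8 191.4] [23, 23, 23]
0.2 [226.  189.1] [38, 51, 59]
0.3 [226.7 187. ] [86, 116, 143]
0.5 [229.3 183.1] [87, 119, 145]
0.8 [236.3 178.8] [90, 124, 153]
[204, 129, 28, 49, 712] [217.9 150.3]
[223, 189, 5, 9, 29] [225.  193.4]
[243, 207, 11, 7, 57] [247.9 209.9]
```

>>> servo_tool:
  targets:
    - {"dx":0.05,"dy":0,"dz":0.3,"rx":0,"ry":0,"rz":0,"gripper":-0.5}
    - {"dx":0,"dy":0,"dz":0.5,"rx":0,"ry":0,"rz":0,"gripper":-1}
    - {"dx":0,"dy":0,"dz":0.5,"rx":0,"ry":0,"rz":0,"gripper":-1}
    - {"dx":0,"dy":0,"dz":0.4,"rx":0,"ry":0,"rz":0,"gripper":-1}
    - {"dx":0,"dy":0,"dz":0.2,"rx":0,"ry":0,"rz":0,"gripper":-1}

```text
time: 24.3
position: [0.4993, 0.0102, 0.1007]
ee_rot: [-0.113, 0.994, -0.0, -0.002]
force: [-0.4, 0.4, 0.1]
grip_width: -0.0001
finger_force: 0.0
```

>>> servo_tool:
  targets:
    - {"dx":0,"dy":0,"dz":0.15,"rx":0,"ry":0,"rz":0,"gripper":-1}
    - {"dx":0,"dy":0,"dz":0.1,"rx":0,"ry":0,"rz":0,"gripper":-1}
    - {"dx":0,"dy":0,"dz":0,"rx":0,"ry":0,"rz":0,"gripper":-1}

```text
time: 24.6
position: [0.5009, 0.0104, 0.0904]
ee_rot: [-0.113, 0.994, -0.0, -0.0]
force: [0.3, -0.7, 0.0]
grip_width: 0.0001
finger_force: 0.0
```

>>> servo_tool:
  targets:
    - {"dx":0,"dy":0,"dz":0.06,"rx":0,"ry":0,"rz":0,"gripper":-1}
    - {"dx":0,"dy":0,"dz":0,"rx":0,"ry":0,"rz":0,"gripper":-1}

```text
time: 24.8
position: [0.5011, 0.0106, 0.0879]
ee_rot: [-0.113, 0.994, 0.0, 0.0]
force: [-0.4, 0.0, -0.1]
grip_width: -0.0003
finger_force: 0.0
```

>>> servo_tool:
  targets:
    - {"dx":0,"dy":0,"dz":0.06,"rx":0,"ry":0,"rz":0,"gripper":-1}
    - {"dx":0,"dy":0,"dz":0,"rx":0,"ry":0,"rz":0,"gripper":-1}

```text
time: 25.0
position: [0.5009, 0.0105, 0.0846]
ee_rot: [-0.113, 0.994, 0.0, 0.0]
force: [-0.7, -1.2, 0.5]
grip_width: 0.0001
finger_force: 0.0
```

>>> servo_tool:
  targets:
    - {"dx":0,"dy":0,"dz":0.04,"rx":0,"ry":0,"rz":0,"gripper":-1}
    - {"dx":0,"dy":0,"dz":0,"rx":0,"ry":0,"rz":0,"gripper":-1}

```text
time: 25.2
position: [0.5009, 0.0105, 0.0825]
ee_rot: [-0.113, 0.994, 0.0, -0.0]
force: [0.0, 1.0, -0.0]
grip_width: -0.0001
finger_force: 0.0
```

>>> servo_tool:
  targets:
    - {"dx":0,"dy":0,"dz":0.03,"rx":0,"ry":0,"rz":0,"gripper":-1}
    - {"dx":0,"dy":0,"dz":0,"rx":0,"ry":0,"rz":0,"gripper":-1}

```text
time: 25.4
position: [0.5008, 0.0105, 0.081]
ee_rot: [-0.113, 0.994, 0.0, -0.0]
force: [-0.2, 0.7, -0.0]
grip_width: -0.0001
finger_force: 0.0
```

>>> servo_tool:
  targets:
    - {"dx":0,"dy":0,"dz":0.03,"rx":0,"ry":0,"rz":0,"gripper":-1}
    - {"dx":0,"dy":0,"dz":0,"rx":0,"ry":0,"rz":0,"gripper":-1}

```text
time: 25.6
position: [0.501, 0.0105, 0.0798]
ee_rot: [-0.113, 0.994, 0.0, 0.0]
force: [-1.5, -0.2, 5.8]
grip_width: -0.0001
finger_force: 2.7
```

>>> servo_tool:
  targets:
    - {"dx":0,"dy":0,"dz":0.02,"rx":0,"ry":0,"rz":0,"gripper":-1}
    - {"dx":0,"dy":0,"dz":0,"rx":0,"ry":0,"rz":0,"gripper":-1}

```text
time: 25.8
position: [0.501, 0.0104, 0.0794]
ee_rot: [-0.113, 0.994, 0.0, 0.0]
force: [-4.1, -0.8, 14.8]
grip_width: 0.0003
finger_force: 7.3
```

>>> servo_tool:
  targets:
    - {"dx":0,"dy":0,"dz":-0.2,"rx":0,"ry":0,"rz":0,"gripper":-1}
    - {"dx":0,"dy":0,"dz":-0.5,"rx":0,"ry":0,"rz":0,"gripper":-1}
    - {"dx":0,"dy":0,"dz":-0.8,"rx":0,"ry":0,"rz":0,"gripper":-1}
    - {"dx":0,"dy":0,"dz":-0.8,"rx":0,"ry":0,"rz":0,"gripper":-1}
    - {"dx":0,"dy":0,"dz":-0.4,"rx":0,"ry":0,"rz":0,"gripper":-1}

```text
time: 26.3
position: [0.5021, 0.0102, 0.217]
ee_rot: [-0.113, 0.994, 0.0, 0.002]
force: [-0.2, -0.7, -0.7]
grip_width: 0.0001
finger_force: 0.0
```

>>> servo_tool:
  targets:
    - {"dx":0,"dy":0,"dz":0,"rx":0,"ry":0,"rz":0,"gripper":-1}
    - {"dx":0,"dy":0,"dz":0,"rx":0,"ry":0,"rz":0,"gripper":-1}
    - {"dx":0,"dy":0,"dz":0,"rx":0,"ry":0,"rz":0,"gripper":-1}

```text
time: 26.6
position: [0.5001, 0.0105, 0.2126]
ee_rot: [-0.113, 0.994, -0.0, -0.001]
force: [0.0, 0.4, -0.0]
grip_width: -0.0002
finger_force: 0.0
```

```bash
python3 - <<'E'
from h import *
rep(); print(env.close_job())
E
```

```text
t 26.6 p [0.5001 0.0105 0.2126] yaw_y 103.03 zaxis [-0.002 -0.    -1.   ] q [-0.53  0.26  0.5   1.93 -0.15  0.99  1.83] F [ 0.   0.4 -0. ] w -0.0002
the job is handed in; nothing more can be done
None
```

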